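# Reset the sample doser and hold a fresh tray under its spout

### The arm

A 6-joint arm with a two-finger parallel gripper is mounted at the origin on a cart in front of the work surface, level with it; the furniture and walls round the work are solid. World frame = base frame: x ahead of the robot, y to its left, z up, the work surface at z = 0. Lengths are in m, angles in rad, forces in N, time in s.
With the tool pointing down it reaches from about 0.4 to 0.825 m from the base axis. Payload 7 kg.
Tool frame: the origin (TCP) lies at the very end of the fingers, on their centre line; the grasp point (between the pads) lies 19 mm behind it; z points along the fingers, y is the line along which they close (so a half turn about z gives the same grasp; the last joint's range is limited). The gripper opens to 88 mm and grips with 3 to 60 N. Pads are 19 mm wide; open, the fingers measure 130 mm over their backs; the gripper's body (78 mm by 193 mm) begins 47 mm behind the grasp point.
Start: joints at [1.471, 0.359, 0.012, 0, -1.224, -0.288], TCP at [0.255, 0.625, 0.227] pointing down, gripper open.
Joint ranges: [-3.07, 3.07], [-1.43, 2.12], [-1.02, 1.25], [-3.03, 1.67], [-3.05, -0], [-3.03, 3.03]. Speed limits (rad/s): [2.39, 2.39, 3.01, 3.14, 3.14, 3.14].

### API

Orientations are given as [roll, pitch, yaw] about the fixed x, y, z axes, in that order (R = Rz(yaw) Ry(pitch) Rx(roll)).
In Python, from station import arm, grab_frame gives the robot as it stands.
- The arm moves only by the tool jog_arm, never from a script. Its argument "deltas" is a list that holds one entry, the list of rows, each a list of 4 numbers: the shift along the tool's x, y, z in units of 60 mm (1.0 is 60 mm), then the turn about the tool's z in units of 5 degrees (1.0 is 5 degrees). A call has 1 to 8 rows; each row is the pose to reach, as a shift and turn from the pose commanded when the call began, along the tool's axes at that moment; what a row does not reach only later rows make up. A row lasts 1/8 s, in which the tool goes at most 62.5 mm and 10.7 degrees, less where a joint would pass 70% of its speed; a pose out of reach is approached as far as the arm can. A call with a gripper value outside its range is refused whole. "grip" is the finger opening in mm, from 0 to 87.6, set as the call begins (left out, the last holds). The fingers move at their own pace and stop on an object; "squeeze" is the grip in N (left out, the last holds). Time passes only in rows, so rows that repeat a pose let the fingers close. It gives the time, the measured TCP pose, the force, the opening and the grip force at its end, in the units of the state.
- arm.get_state(): the state, without advancing time (a new reading comes with each control period).
- grab_frame(name): name is "side" or "top" or "wrist"; returns a dict with "img" (480x640x3 uint8, red, green, blue), "vfov" (degrees; the focal length in pixels is half the picture's height over the tangent of half this angle, whatever the lens; pixels are square), "cx", "cy" (the principal point, pixels), "xyz" and "rotation" of the camera in the world. Camera axes: x right, y down, z forward; pixel columns grow to the right and rows downward; lengths in m; the calibration is good to about 2 mm. A picture is of the moment at which its call begins. There is no depth.
- arm.job_done(): hands the job in; it is judged then, once.
The state is a dict: "t": time; "q": joint angles; "qd": joint speeds; "joint_efforts": joint torques, N m; "eef_pos": TCP position; "ee_rot": TCP orientation; "force": force on the tool from outside, world axes, zero at the start; "moment": the same for the moment, N m; "width": finger opening in m; "gripper_force": force on a finger pad.
Only numpy, scipy, OpenCV 4.12 (cv2) and the standard library are available. Lean on these libraries where they do the work, as an engineer would, in place of code of your own. Each camera call takes 0.05 s, during which the arm holds its last target. There are 200 camera calls.

### The job

Get the sample doser ready for its next portion. Take the stylus out of its hole in the doser's console, press the small recessed reset button fully in with the stylus tip, and park the stylus upright and fully down in its hole again. Then peel the top tray off the clinging stack by lifting one corner first while the opposite corner stays seated, so that the trays below stay standing on the bench (leave spoon and brush alone too), and finish still holding that tray level in the gripper, clear of everything, with the spout over its middle and its rim a few centimetres below the spout mouth.

Things in the scene. Friction and masses are not known exactly. Their poses are not given: they have to be found in the camera images.
- button_top (a point): centre of the top of the small black reset button, 11 mm across; at rest it lies 8 mm below the flat top of the doser's grey console (120 x 106 mm, its top 54 mm above the bench), in a bore 14 mm across, too narrow for a finger. It moves with the button. Only the stylus stands up from the console
- reset_button (a joint): travel of the reset button: 0 at rest, 0.004 m fully in; a spring pushes it back with 1.5 N at rest rising to 4.5 N fully in. It springs out again when let go
- parking_hole (a point): centre of the mouth of the stylus's parking hole, 11 mm across and 34 mm deep, in the flat top of the console, 46 mm from the reset button; z is up
- stylus: stylus, 82 mm long, 35 g, upright in the parking hole at the start. Origin at its tip, z along it to the grip end. From the tip: 4.4 mm thick to 11 mm, a cone to an 8 mm shank up to 30 mm, a collar 18 mm across from 30 to 34 mm that rests on the console top when parked (tip then 30 mm below it), a black grip 14 mm thick from 34 to 82 mm
- stylus_tip (a point): the tip of the stylus (same point as the origin of stylus)
- tray: top tray of the stack, the one to take: bare metal, 180 mm along x, 124 mm along y, 30 mm high, 110 g. Origin at the centre of its underside, z up. Its rim is a channel 9 mm wide and 11 mm high (19 to 30 mm above the underside) all round, corners rounded; it can be pinched from above across these 9 mm, one finger inside the tray, one outside. Inside 160 x 106 mm at the top, walls tapering inward
- stack: the four trays left below, nested, loose on the bench as one piece, 470 g, same outline as the tray, 72 mm high. Origin at the centre of its underside, z up, x along the long side. The top tray's underside sits 56 mm above this origin, its rim top 86 mm above it: 14 mm higher than the next rim top, so fingertips more than 13 mm below the tray's rim top also grip the next tray
- tray_mid (a point): centre of the tray's mouth, level with its rim top: 30 mm above the tray's origin. The tray rests with four 3 mm lugs under its rim (x +-66, y +-59 mm) on the rim of the tray below, 16 mm above its own underside
- tray_corner0 (a point): rim top of the tray at its corner x +83 y +55 mm in its frame. The tray clings to the one below at four snap points, x +-55 y +-51 mm: each yields at 1.7 N when lifted 3 mm, free at 6 mm. Pulled slowly straight up or by a whole edge it takes the stack along; lifted at one corner, tipping about the diagonal rim corner by some 12 degrees, it comes off and the stack stays down
- tray_corner1 (a point): the same at its corner x -83 y +55 mm
- tray_corner2 (a point): the same at its corner x -83 y -55 mm (diagonal to corner 0)
- tray_corner3 (a point): the same at its corner x +83 y -55 mm (diagonal to corner 1)
- spout_mouth (a point): centre of the open lower end of the doser's spout, 33 mm across, pointing straight down 204 mm above the bench. x points away from the robot to the doser's column, whose front is 130 mm behind the mouth; z up. The spout rises 35 mm, then a 40 mm thick chute slopes back up to the column: in front (-x) and at both sides there is room. The doser is fixed, 0.54 m high, its console 150 mm to the left
- doser: the sample doser, one fixed piece: grey column 110 x 130 mm on a dark foot with hopper on top, chute and spout in front, console at its left. Origin on the bench under the column's centre, x away from the robot, z up
- cupping_spoon_1: loose steel spoon lying on the bench, 188 x 38 x 15 mm, a bystander; origin at the centre of its underside
- bench_brush: loose black bench brush lying on the bench, 53 x 239 x 28 mm, a bystander; origin at the centre of its underside

How it is judged:
On the way, in this order (a step that is already met when the one before it is completed fails the run):
1. the reset button is pressed fully in by the stylus, held in the gripper (value of joint reset_button above 0.003 m and horizontal distance between stylus_tip and button_top below 0.007 m and distance between stylus_tip and button_top below 0.009 m and contact force between the fingers and stylus above 1 N), for 0.1 s.
2. the stylus is parked upright, fully down in its hole, and let go (horizontal distance between stylus_tip and parking_hole below 0.006 m and z of stylus_tip in the frame of parking_hole below -0.024 m and angle between stylus's own z axis and vertical below 0.15 rad and contact force between the fingers and stylus below 0.1 N), for 0.2 s.
3. one corner of the top tray is lifted more than 14 mm while the opposite corner has risen less than 7 mm and the two others stay lower than the lifted one (((z of tray_corner0 in the frame of stack above 0.1 m and z of each of tray_corner1, tray_corner3 in the frame of stack below 0.0985 m and z of tray_corner2 in the frame of stack below 0.093 m) or (z of tray_corner0 in the frame of stack above 0.104 m and z of each of tray_corner1, tray_corner3 in the frame of stack below 0.1025 m and z of tray_corner2 in the frame of stack below 0.093 m) or (z of tray_corner1 in the frame of stack above 0.1 m and z of each of tray_corner2, tray_corner0 in the frame of stack below 0.0985 m and z of tray_corner3 in the frame of stack below 0.093 m) or (z of tray_corner1 in the frame of stack above 0.104 m and z of each of tray_corner2, tray_corner0 in the frame of stack below 0.1025 m and z of tray_corner3 in the frame of stack below 0.093 m) or (z of tray_corner2 in the frame of stack above 0.1 m and z of each of tray_corner3, tray_corner1 in the frame of stack below 0.0985 m and z of tray_corner0 in the frame of stack below 0.093 m) or (z of tray_corner2 in the frame of stack above 0.104 m and z of each of tray_corner3, tray_corner1 in the frame of stack below 0.1025 m and z of tray_corner0 in the frame of stack below 0.093 m) or (z of tray_corner3 in the frame of stack above 0.1 m and z of each of tray_corner0, tray_corner2 in the frame of stack below 0.0985 m and z of tray_corner1 in the frame of stack below 0.093 m) or (z of tray_corner3 in the frame of stack above 0.104 m and z of each of tray_corner0, tray_corner2 in the frame of stack below 0.1025 m and z of tray_corner1 in the frame of stack below 0.093 m))), for 0.05 s.
At the end, for the whole second after the job is handed in: tray held still and level (8 deg) by the fingers alone, its mouth's middle within 35 mm of the spout line, rim 8 to 75 mm below the spout mouth; stylus upright in its hole, tip 24 mm or more down; other trays flat on the bench, moved under 60 mm (horizontal distance between tray_mid and spout_mouth below 0.035 m and z of tray_mid in the frame of spout_mouth between -0.075 and -0.008 m and angle between tray's own z axis and vertical below 0.14 rad and contact force between the fingers and tray above 2 N and linear speed of tray below 0.03 m/s and contact force between tray and stack below 0.1 N and horizontal distance between stylus_tip and parking_hole below 0.006 m and z of stylus_tip in the frame of parking_hole below -0.024 m and angle between stylus's own z axis and vertical below 0.15 rad and contact force between tray and stylus below 0.1 N and contact force between tray and doser below 0.2 N and height (world z) of stack below 0.006 m and angle between stack's own z axis and vertical below 0.06 rad and distance of stack from where it was at the start of the episode below 0.06 m); the arm keeps its last pose, push and grip.
It fails at once if the trays below were dragged up off the bench with the top tray, or tipped (height (world z) of stack above 0.012 m or angle between stack's own z axis and vertical above 0.14 rad).
It fails at once if the spoon or the brush was moved more than 30 mm (distance of any of cupping_spoon_1, bench_brush from where it was at the start of the episode above 0.03 m).
It also fails if it takes over 64 s, if anything falls off the work surface, if the arm or the gripper's body presses on something with over 40 N, if the wrist force passes 120 N, or if a joint passes its speed limit or range.

## Working session

There is one attempt and no reset: what is moved stays moved. The work goes in short steps, Python scripts to look and compute and a tool call to move; the robot and the scene stay as the last step left them, time stands still between calls to the robot, and variables do not carry over. Pictures are saved under pics/ and viewed, at most 10 in all, crops included, and the job is handed in when it is done.

Besides the shell and the picture viewer there is one more tool, called as name([rows], argument=value, ...), one row to a line, values as JSON. jog_arm: Moves the arm, as the interface text tells. Its arguments: {"type":"object","properties":{"deltas":{"type":"array"},"grip":{"type":"number"},"squeeze":{"type":"number"}},"required":["deltas"]}

```bash
mkdir -p pics; cat > h.py <<'E'
import numpy as np, cv2, pickle
from station import arm, grab_frame
from scipy.spatial.transform import Rotation as R
def shot(cam,name):
    f=grab_frame(cam); pickle.dump(f,open(f'pics/{name}.pkl','wb'))
    cv2.imwrite(f'pics/{name}.png',cv2.cvtColor(f['img'],cv2.COLOR_RGB2BGR)); return f
def load(n): return pickle.load(open(f'pics/{n}.pkl','rb'))
def cam(f):
    r=np.array(f['rotation'],float)
    if r.shape!=(3,3): r=R.from_euler('xyz',r).as_matrix()
    return r,np.array(f['xyz'],float),240/np.tan(np.radians(f['vfov'])/2),f['cx'],f['cy']
def ray(f,u,v):
    r,o,F,cx,cy=cam(f); d=r@np.array([(u-cx)/F,(v-cy)/F,1]); return o,d/np.linalg.norm(d)
def atz(f,u,v,z):
    o,d=ray(f,u,v); return o+d*(z-o[2])/d[2]
def proj(f,p):
    r,o,F,cx,cy=cam(f); c=r.T@(np.array(p)-o); return np.array([cx+F*c[0]/c[2],cy+F*c[1]/c[2]])
def tri(*obs):
    A=np.zeros((3,3));b=np.zeros(3)
    for f,u,v in obs:
        o,d=ray(f,u,v);P=np.eye(3)-np.outer(d,d);A+=P;b+=P@o
    x=np.linalg.solve(A,b); return x,[np.round(proj(f,x)-[u,v],1) for f,u,v in obs]
def todelta(p,yaw=None):
    s=arm.get_state(); r=R.from_euler('xyz',s['ee_rot']).as_matrix()
    return np.round(r.T@(np.array(p)-s['eef_pos'])/0.06,3)
E
python3 - <<'E'
from h import *
for c in ['side','top','wrist']:
    f=shot(c,c+'0'); print(c,{k:np.round(v,4).tolist() for k,v in f.items() if k!='img'})
print(arm.get_state())
E
```

```text
side {'vfov': 43.7767, 'cx': 313.4166, 'cy': 233.7948, 'xyz': [0.3618, -1.1636, 0.6525], 'rotation': [-2.0181, 0.0212, -0.1976]}
top {'vfov': 55.8394, 'cx': 317.7487, 'cy': 232.8792, 'xyz': [0.5077, -0.0917, 1.1424], 'rotation': [-3.0841, 0.0332, -1.5716]}
wrist {'vfov': 68.5464, 'cx': 323.9311, 'cy': 236.6242, 'xyz': [0.3286, 0.5937, 0.3826], 'rotation': [2.844, -0.002, -1.9591]}
{'t': 0.15, 'q': array([ 1.47110641e+00,  3.59191478e-01,  1.13007920e-02, -2.24404316e-04,
       -1.22411920e+00, -2.88104651e-01]), 'qd': array([ 0.00098727, -0.00061142,  0.00207787,  0.00169694,  0.00142799,
       -0.00070945]), 'joint_efforts': array([-1.73725781e-03, -5.83273029e+01,  2.93287343e+01,  7.00125352e+00,
        8.83424742e-03, -1.11291859e-04]), 'eef_pos': array([0.25514371, 0.62453459, 0.22587704]), 'ee_rot': array([ 3.14036917e+00, -1.42550228e-04, -3.87870857e-01]), 'force': array([ 0.04479741, -0.78822493, -0.73846127]), 'moment': array([ 0.02111564, -0.03166897, -0.01915302]), 'gripper_force': 0.0, 'width': 0.08813527156615875}
```

View pics/side0.png

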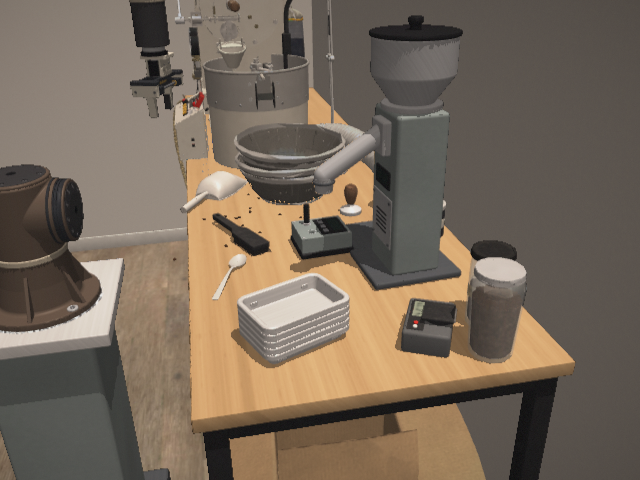

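View pics/top0.png

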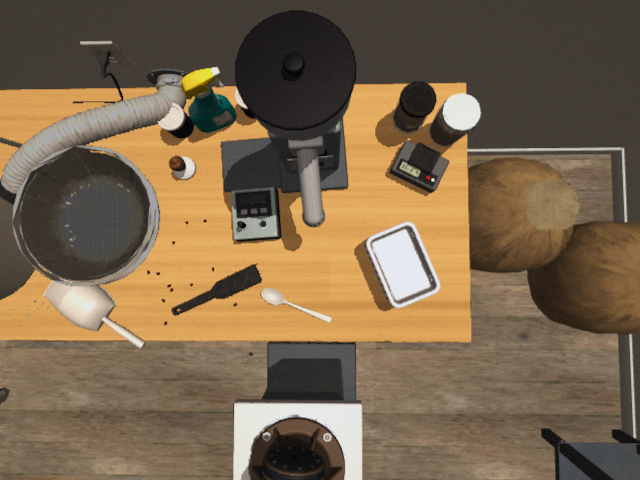

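The side view shows the console with the stylus at about (306,213), the tray stack at (295,315) and the spout mouth at about (323,187). In the top view the console is at (257,214), the stack at (402,264) and the spout at (313,218). Next I'll enlarge crops to get pixel positions.

```bash
python3 - <<'E'
from h import *
t=cv2.imread('pics/top0.png'); s=cv2.imread('pics/side0.png')
a=cv2.resize(t[180:250,222:292],(400,400),interpolation=cv2.INTER_CUBIC) 
b=cv2.resize(s[195:265,285:355],(400,400),interpolation=cv2.INTER_CUBIC)
c=cv2.resize(t[215:315,355:455],(400,400),interpolation=cv2.INTER_CUBIC)[:200] 
c=cv2.resize(t[215:315,350:450],(300,300),interpolation=cv2.INTER_CUBIC)
d=cv2.resize(s[270:365,230:360],(400,292),interpolation=cv2.INTER_CUBIC); d=cv2.copyMakeBorder(d,0,8,0,0,cv2.BORDER_CONSTANT)
e=np.hstack([a,b]); g=np.hstack([c,d,np.zeros((300,100,3),np.uint8)])
cv2.imwrite('pics/c1.png',np.vstack([e,g])[:600] if 0 else cv2.resize(np.vstack([e,g]),(685,600)))
f=load('top0'); f2=load('side0')
for n,u,v,z in [('stack',402,264,.086),('stylus',242,225,.1),('con',257,214,.054),('spout',313,220,.204)]: print(n,atz(f,u,v,z))
E
```

```text
stack [ 0.49591843 -0.25168147  0.086     ]
stylus [0.58657618 0.11884325 0.1       ]
con [0.61668495 0.09177218 0.054     ]
spout [ 0.58865121 -0.05071051  0.204     ]
```

View pics/c1.png

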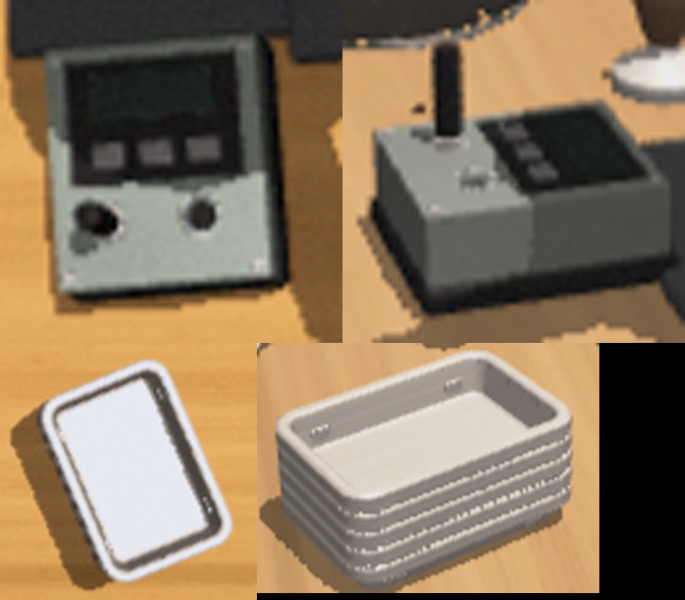

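The crops show the stylus top at about top(241.6,224.5)/side(306.2,204), and the button at top(263.3,223.7)/side(312,232). Both tray rims are clear. I'll triangulate these.

```bash
python3 - <<'E'
from h import *
t=load('top0'); s=load('side0')
print('styl top',tri((t,241.6,224.5),(s,306.2,204.2)))
print('button',tri((t,263.3,223.7),(s,312.1,231.8)), atz(t,263.3,223.7,.046))
a=lambda x,y:(t,350+x/2.571,215+(y-343)/2.571)
b=lambda x,y:(s,230+(x-257)/2.634,270+(y-343)/2.634)
# outer rim extreme points in top crop (left,top,right,bottom)
for x,y in [(43,408),(150,362),(230,522),(120,580)]:
    print('rim',np.round(atz(*a(x,y),.086),4))
o=[atz(*b(x,y),.086) for x,y in [(278,413),(487,353),(571,409),(352,504)]]
print(np.round(o,4))
# segmentation fit: bright tray in top
im=t['img'].astype(int); m=((im.min(2)>150)&(im.max(2)-im.min(2)<45)).astype(np.uint8); m[:,:350]=0;m[:,460:]=0;m[:215]=0;m[320:]=0
c=max(cv2.findContours(m,0,2)[0],key=cv2.contourArea)
P=np.array([atz(t,u,v,.086)[:2] for u,v in c[:,0]],np.float32)
print('rect',cv2.minAreaRect(P*1000))
E
```

```text
styl top (array([0.58828933, 0.11840887, 0.10605599]), [array([ 0.1, -0.4]), array([-0.4,  0. ])])
button (array([0.59356585, 0.07640443, 0.05276438]), [array([ 0. , -0.2]), array([-0.2,  0. ])]) [0.59366969 0.07751361 0.046     ]
rim [ 0.551  -0.1707  0.086 ]
rim [ 0.5924 -0.2675  0.086 ]
rim [ 0.4485 -0.3369  0.086 ]
rim [ 0.3967 -0.2384  0.086 ]
[[ 0.3978 -0.2277  0.086 ]
 [ 0.5543 -0.1793  0.086 ]
 [ 0.5946 -0.2688  0.086 ]
 [ 0.4339 -0.3467  0.086 ]]
rect ((495.56622314453125, -253.02011108398438), (178.73699951171875, 122.45314025878906), 22.57815170288086)
```

jog_arm([
  [[0.4,0.7,-0.2,1.5],[0.93,1.4,-0.5,3],[1.5,2.15,-0.5,5],[2.1,2.95,-0.5,7],[2.65,3.75,-0.5,9],[3.2,4.54,-0.5,11],[3.2,4.54,-0.5,13],[3.2,4.54,-0.5,13]],
])

```text
t: 1.15
eef_pos: [0.3301, 0.2996, 0.2568]
ee_rot: [-3.141, 0.001, -1.522]
force: [0.1, 0.3, -0.1]
width: 0.0876
gripper_force: 0.0
```

```bash
python3 - <<'E'
from h import *
print(todelta([.588,.119,.2])); s=arm.get_state(); print(s['eef_pos'],s['ee_rot'],s['q'])
E
```

```text
[ 3.217 -4.146  0.946]
[0.33011451 0.29959365 0.25681949] [-3.14133954e+00  7.74398387e-04 -1.52200960e+00] [ 1.18163761e+00 -5.19028791e-02 -4.15122585e-01 -1.06137311e-04
 -1.20676797e+00 -1.13281323e+00]
```

jog_arm([
  [[0.5,-0.65,0,1],[1.1,-1.4,0.1,2],[1.7,-2.2,0.3,3],[2.3,-2.95,0.5,4.5],[2.9,-3.7,0.7,5.5],[3.217,-4.146,0.946,5.5],[3.217,-4.146,0.946,5.5],[3.217,-4.146,0.946,5.5]],
])

```text
t: 2.15
eef_pos: [0.5877, 0.1198, 0.1992]
ee_rot: [3.141, -0.001, -2.0]
force: [-0.2, 0.6, 1.0]
width: 0.0875
gripper_force: 0.0
```

```bash
python3 - <<'E'
from h import *
f=shot('wrist','w1'); print(f['xyz'],f['rotation'],arm.get_state()['eef_pos'],arm.get_state()['ee_rot'])
print([proj(f,p) for p in [(.588,.119,.106),(.5935,.0765,.046)]])
E
```

```text
[0.55450365 0.04661537 0.35620246] [ 2.84520905e+00 -5.20413492e-04  2.71255944e+00] [0.58762929 0.12008278 0.19982141] [ 3.14150337e+00 -1.32994967e-04 -1.99944037e+00]
[array([323.2882108 , 240.92406803]), array([297.52760348, 180.73678394])]
```

View pics/w1.png

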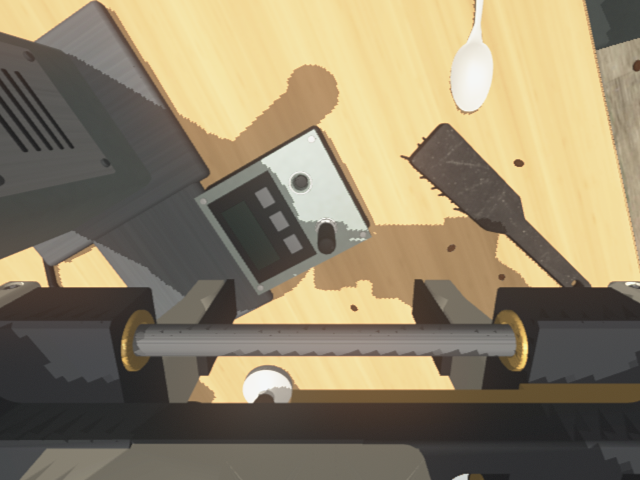

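The wrist view shows the button at about (300,183) and the stylus at about (326,238), close to my predictions. I'll refine both with blob analysis.

```bash
python3 - <<'E'
from h import *
f=load('w1'); g=f['img'].astype(int).max(2)
for (x0,x1,y0,y1) in [(314,340,216,258),(288,312,172,196)]:
    print(x0,y0)
    for r in range(y0,y1): print(r,''.join('#' if v<50 else '+' if v<90 else '-' if v<140 else '.' for v in g[r,x0:x1]))
for n,p in dict(top=(.588,.119,.106),base=(.588,.119,.058)).items(): print(n,proj(f,p))
E
```

```text
314 216
216 ..........................
217 ..........................
218 ..........................
219 ..........................
220 ..........................
221 ..........................
222 ..-........-..........-...
223 .-......--++++---......---
224 .-.....-+++++++++-.....---
225 .--...-+++++++++++-....---
226 -....-+++++++++++++.....--
227 -....-+++++++++++++-......
228 --..-++++++++++++++-....--
229 -...-+++++++++++++++....--
230 ....-+++++++++++++++-.....
231 -..--+++++++++++++++-..-..
232 --.--+++++++++++++++-.....
233 ----++++++++++++++++--....
234 -.--+++++++++++++++++-....
235 ...-+++++++++++++++++-....
236 ...-+++++++++++++++++-....
237 ...-+++++++++++++++++--.--
238 ...-+++++++++++++++++-----
239 ...-+++++++++++++++++-----
240 ..--+++++++++++++++++-----
241 ----+++++++++++++++++-----
242 ----++++++++++++++++++-.--
243 ----++++++++++++++++++----
244 ----++++++++++++++++++----
245 ----++++++++++++++++++----
246 ----+++++++++++++++++-----
247 ----+++++++++++++++++---.-
248 ----+++++++++++++++++-----
249 --.--+++++++++++++++------
250 -----+++++++++++++++------
251 +--
[... 278 characters left out ...]
4 ...........---..........
175 .........--+++---.......
176 .......---++---++-......
177 ......----------++-.....
178 .....--+---------++.....
179 ....--++----------+-....
180 ....--++----------+-....
181 ....--++----------+-....
182 ....--++------------....
183 ....--++----------+-....
184 ....--+++--------++-....
185 .....-++++------+++-....
186 .....--+++++---+++--....
187 ......--+++++++----.....
188 .......-----------......
189 ........---------.......
190 ...........---..........
191 ........................
192 ........................
193 ........................
194 ........................
195 -.......................
top [323.2882108  240.92406803]
base [323.35535718 224.27993673]
```

```bash
python3 - <<'E'
from h import *
f=load('w1');t=load('top0');s=load('side0')
print('top',atz(f,326.7,244.3,.106),'bore',atz(f,300,182,.054),'btn',atz(f,300.6,181.2,.046))
print(tri((f,326.7,244.3),(t,241.6,224.5),(s,306.2,204.2)),tri((f,300.6,181.2),(t,263.3,223.7),(s,312.1,231.8)))
E
```

```text
top [0.58678351 0.12247052 0.106     ] bore [0.59103891 0.07758189 0.054     ] btn [0.59122208 0.07798862 0.046     ]
(array([0.5879318 , 0.12047714, 0.10537842]), [array([-2.5, -2. ]), array([-0.8, -0.3]), array([-0.7, -0. ])]) (array([0.59256762, 0.07684908, 0.05242821]), [array([-2.5,  0.5]), array([-0.1,  0.2]), array([-0.6,  0.1])])
```

```bash
python3 - <<'E'
from h import *
print(todelta([.587,.122,.066]))
r=R.from_euler('xyz',[np.pi,0,-2.0]).as_matrix(); print((r.T@np.array([.0044,-.0457,0]))/.06)
E
```

```text
[-0.025  0.023  2.23 ]
[ 6.62064105e-01 -3.83646985e-01 -4.69832052e-17]
```

jog_arm([
  [[-0.025,0.023,0.7,0],[-0.025,0.023,1.4,0],[-0.025,0.023,2.0,0],[-0.025,0.023,2.22,0],[-0.025,0.023,2.22,0]],
], grip=50)

```text
t: 2.82
eef_pos: [0.5871, 0.1219, 0.0669]
ee_rot: [-3.142, -0.0, -2.0]
force: [0.7, -0.2, 0.2]
width: 0.0506
gripper_force: 0.0
```

jog_arm([
  [[0,0,0,0],[0,0,0,0],[0,0,0,0],[0,0,0,0],[0,0,0,0],[0,0,0,0]],
], grip=10, squeeze=30)

```text
t: 3.58
eef_pos: [0.5873, 0.1213, 0.0669]
ee_rot: [-3.141, 0.0, -2.002]
force: [-2.0, -0.1, 3.2]
width: 0.0138
gripper_force: 30.0
```

jog_arm([
  [[0,0,-0.3,0],[0,0,-0.7,0],[0,0,-0.8,0],[0,0,-0.8,0]],
])

```text
t: 4.08
eef_pos: [0.5871, 0.1213, 0.1145]
ee_rot: [3.142, 0.0, -2.002]
force: [0.1, -0.5, -0.5]
width: 0.0133
gripper_force: 30.0
```

jog_arm([
  [[0.2,-0.12,0,0],[0.5,-0.29,0,0],[0.66,-0.38,0,0],[0.66,-0.38,0,0],[0.66,-0.38,0,0]],
])

```text
t: 4.7
eef_pos: [0.5914, 0.0756, 0.1146]
ee_rot: [-3.142, 0.0, -2.003]
force: [0.5, 0.6, 0.5]
width: 0.0133
gripper_force: 30.0
```

```bash
python3 - <<'E'
from h import *
f=shot('wrist','w2');s=shot('side','s2');e=arm.get_state()['eef_pos'];print(e)
a=f['img'][100:340,220:420];b=s['img'][180:260,275:345]
im=np.hstack([cv2.resize(a,(400,480),interpolation=2),cv2.resize(b,(400,457),interpolation=2)[:457] if 0 else cv2.resize(b,(400,480),interpolation=2)])
cv2.imwrite('pics/c2.png',im[...,::-1])
print(proj(s,[.5915,.0765,.054]),proj(f,[.5915,.0765,.054]),[proj(s,[e[0],e[1],z]) for z in (.067,.1)],proj(f,[e[0],e[1],.067]))
E
```

```text
[0.59140324 0.07605281 0.11463657]
[311.02962764 231.41187567] [324.6279694  257.93107569] [array([310.89805204, 226.44997246]), array([310.5688525 , 213.45580749])] [324.50311953 264.58688778]
```

View pics/c2.png

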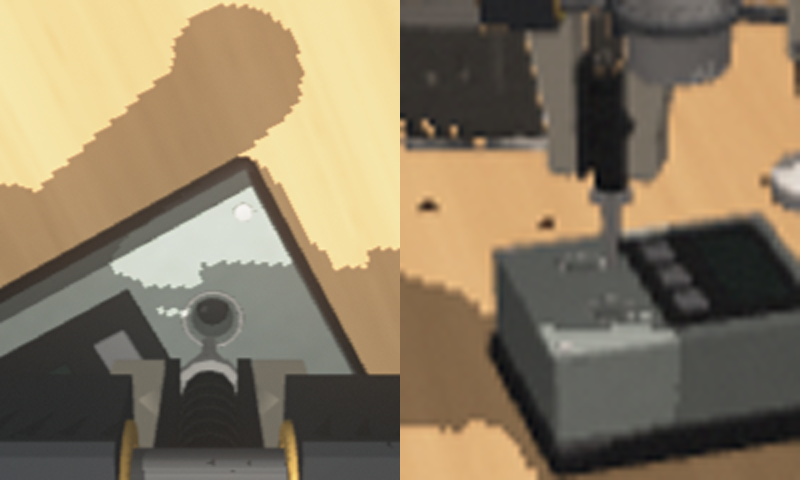

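jog_arm([
  [[0,0,0.15,0],[0,0,0.3,0],[0,0,0.4,0],[0,0,0.4,0]],
])

```text
t: 5.3
eef_pos: [0.591, 0.0757, 0.0898]
ee_rot: [3.141, -0.001, -2.002]
force: [-1.4, -0.0, -0.4]
width: 0.0132
gripper_force: 30.0
```

jog_arm([
  [[0,0,0.04,0],[0,0,0.08,0],[0,0,0.11,0],[0,0,0.11,0],[0,0,0.11,0]],
])

```text
t: 5.92
eef_pos: [0.5918, 0.0759, 0.0846]
ee_rot: [-3.141, 0.001, -2.002]
force: [-1.3, -0.7, 5.3]
width: 0.0134
gripper_force: 30.0
```

jog_arm([
  [[0,0,0.02,0],[0,0,0.03,0],[0,0,0.03,0],[0,0,0.03,0]],
])

```text
t: 6.42
eef_pos: [0.5921, 0.0759, 0.0839]
ee_rot: [-3.14, 0.001, -2.002]
force: [-2.8, 0.2, 13.4]
width: 0.0133
gripper_force: 30.0
```

jog_arm([
  [[0,0,-0.25,0],[0,0,-0.54,0],[0,0,-0.54,0],[-0.33,0.19,-0.54,0],[-0.66,0.38,-0.54,0],[-0.66,0.38,-0.54,0],[-0.66,0.38,-0.54,0]],
])

```text
t: 7.3
eef_pos: [0.5869, 0.1216, 0.1143]
ee_rot: [3.141, -0.001, -2.001]
force: [1.0, -0.4, -0.9]
width: 0.0136
gripper_force: 30.0
```

jog_arm([
  [[0,0,0.15,0],[0,0,0.3,0],[0,0,0.4,0],[0,0,0.4,0]],
])

```text
t: 7.8
eef_pos: [0.5868, 0.1209, 0.0897]
ee_rot: [3.141, -0.001, -2.003]
force: [-0.4, 0.1, -0.5]
width: 0.0135
gripper_force: 30.0
```

jog_arm([
  [[0,0,0.1,0],[0,0,0.2,0],[0,0,0.3,0],[0,0,0.38,0],[0,0,0.39,0],[0,0,0.39,0]],
])

```text
t: 8.55
eef_pos: [0.5872, 0.1213, 0.0672]
ee_rot: [-3.142, -0.0, -2.002]
force: [0.6, -0.4, -0.0]
width: 0.0132
gripper_force: 30.0
```

jog_arm([
  [[0,0,0.02,0],[0,0,0.03,0],[0,0,0.03,0]],
])

```text
t: 8.93
eef_pos: [0.5874, 0.1214, 0.0668]
ee_rot: [-3.141, 0.001, -2.002]
force: [-4.2, -0.2, 9.7]
width: 0.0135
gripper_force: 30.0
```

jog_arm([
  [[0,0,0,0],[0,0,0,0],[0,0,0,0],[0,0,0,0],[0,0,0,0],[0,0,0,0],[0,0,0,0]],
], grip=45)

```text
t: 9.8
eef_pos: [0.5872, 0.1213, 0.0654]
ee_rot: [3.142, -0.0, -2.002]
force: [-0.7, -0.4, -0.0]
width: 0.0448
gripper_force: 0.0
```

jog_arm([
  [[0,0,-0.4,0],[0,0,-1.0,0],[0,0,-1.8,0],[0,0,-2.6,0],[0,0,-2.6,0]],
])

```text
t: 10.42
eef_pos: [0.5893, 0.1221, 0.2261]
ee_rot: [-3.136, 0.006, -2.002]
force: [-0.0, -0.5, -1.7]
width: 0.0452
gripper_force: 0.0
```

```bash
python3 - <<'E'
from h import *
f=shot('wrist','w3');g=f['img'].astype(int).max(2)
t=load('top0'); e=arm.get_state(); print(e['eef_pos'],e['ee_rot'],e['q'])
for n,p in dict(top=(.5872,.1222,.106),base=(.5872,.1222,.058)).items(): print(n,proj(f,p))
x,y=proj(f,(.5872,.1222,.09)).astype(int)
for r in range(y-20,y+34): print(r,x-18,''.join('#' if v<50 else '+' if v<90 else '-' if v<140 else '.' for v in g[r,x-18:x+18]))
E
```

```text
[0.58801072 0.12173211 0.22353689] [-3.1390964   0.00342484 -2.00216247] [ 5.29303775e-01  2.36667705e-01 -1.66935535e-01  9.10012436e-05
 -1.16295589e+00 -9.60710109e-01]
top [327.39993977 229.81384939]
base [327.21274471 215.62810975]
204 309 ....................................
205 309 ....................................
206 309 ....................................
207 309 ....................................
208 309 ....................................
209 309 ....................................
210 309 ....................................
211 309 ..................--................
212 309 ...............-+++++-..............
213 309 ..............-++++++++-............
214 309 .............-++++++++++-...........
215 309 ............-+++++++++++-...........
216 309 ............+++++++++++++-..........
217 309 -...........+++++++++++++-..........
218 309 ---.-......-+++++++++++++-..........
219 309 ---.-..-...-++++++++++++++-.........
220 309 .----....--+++++++++++++++-.........
221 309 --.-.-...--+++++++++++++++-.........
222 309 -----....--+++++++++++++++--........
223 309 
[... 866 characters left out ...]
..-.-.--------...........
243 309 ++++----..---...-..--.-.............
244 309 ++----...------.-.---...............
245 309 -----..----.--.-.-..................
246 309 -------.-..-........................
247 309 .----------.-.......................
248 309 ---------.--........................
249 309 -----------.........................
250 309 ---------...........................
251 309 -------.............................
252 309 -----...............................
253 309 ----................................
254 309 --..................................
255 309 ....................................
256 309 ....................................
257 309 ....................................
```

The stylus is parked, since its image matches the predicted parked position. Next I'll back out around the spout to the tray, turning the closing axis across its long side.

jog_arm([
  [[0.4,0.7,-0.2,0],[0.9,1.5,-0.4,0],[1.47,2.41,-0.5,0],[2.4,1.95,-0.5,1.5],[3.35,1.5,-0.5,3],[4.3,1.0,-0.5,5],[5.2,0.5,-0.5,7],[6.1,0.0,-0.5,8.5]],
])

```text
t: 11.48
eef_pos: [0.4334, -0.212, 0.2506]
ee_rot: [3.141, -0.001, -2.749]
force: [2.5, 1.0, 0.3]
width: 0.0449
gripper_force: 0.0
```

```bash
python3 - <<'E'
from h import *
e=arm.get_state(); print(e['eef_pos'],e['ee_rot'],todelta([.445,-.30,.23]))
E
```

```text
[ 0.43340961 -0.21202413  0.25062481] [ 3.14101869e+00 -5.08991937e-04 -2.74867664e+00] [ 0.383 -1.429  0.343]
```

jog_arm([
  [[0.15,-0.5,0.1,0],[0.3,-1.0,0.2,0],[0.383,-1.429,0.3,0],[0.383,-1.429,0.343,0],[0.383,-1.429,0.343,0],[0.383,-1.429,0.343,0]],
], grip=36)

```text
t: 12.22
eef_pos: [0.446, -0.2974, 0.2309]
ee_rot: [3.142, 0.0, -2.743]
force: [-0.6, -0.4, 0.6]
width: 0.0359
gripper_force: 0.0
```

```bash
python3 - <<'E'
from h import *
f=shot('wrist','w4'); e=arm.get_state(); print(e['eef_pos'],e['ee_rot'])
c=np.array([.4956,-.253]);l=np.array([.923,.384]);s=np.array([-.384,.923])
im=f['img'][...,::-1].copy()
for a,b in [(-90,-62),(-90,62),(90,-62),(90,62),(-62,-57.5),(-72,-62),(-72,62),(50,-62),(-90,0),(-81,0),(-30,-62),(-30,-53)]:
    p=proj(f,[*(c+(a*l+b*s)/1000),.086]); print(a,b,p.round(1)); cv2.circle(im,tuple(int(round(v)) for v in p),2,(0,0,255),-1)
cv2.imwrite('pics/w4o.png',im)
E
```

```text
[ 0.44613009 -0.29744682  0.23109232] [-3.14135166e+00  3.70615259e-04 -2.74304528e+00]
-90 -62 [278.7 192.8]
-90 62 [422.3 193.3]
90 -62 [284.7 369.1]
90 62 [407.  369.5]
-62 -57.5 [284.8 224.1]
-72 -62 [279.4 213.1]
-72 62 [420.5 213.7]
50 -62 [283.5 334.6]
-90 0 [350.5 193.1]
-81 0 [350.2 203.3]
-30 -62 [280.9 258. ]
-30 -53 [290.8 258. ]
```

View pics/w4o.png

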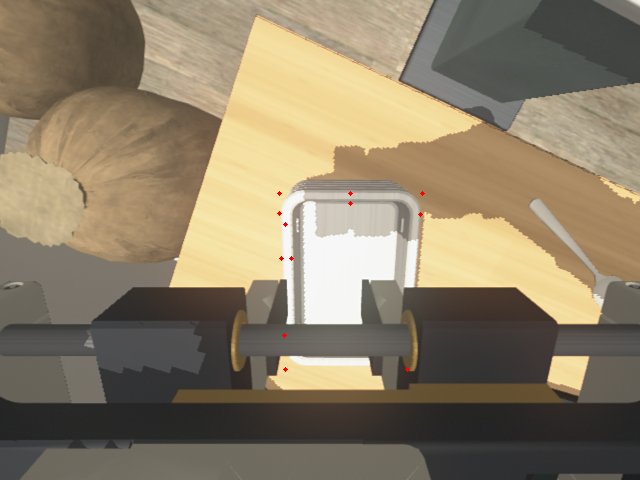

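The tray shows the rim's left edge at u≈284, the right edge at ≈419 and the near end at row ≈192, within 3 px of the overlay. I'll take profiles for precision.

```bash
python3 - <<'E'
from h import *
f=load('w4'); g=f['img'].astype(int)
for r in (230,245,260): print(r,[(c,*g[r,c][[0,2]]) for c in range(276,300)])
for r in (225,232): print(r,[(c,*g[r,c][[0,2]]) for c in range(398,426,1)])
print([(r,*g[r,350][[0,2]]) for r in range(176,210)])
E
```

```text
230 [(276, np.int64(245), np.int64(169)), (277, np.int64(245), np.int64(169)), (278, np.int64(245), np.int64(168)), (279, np.int64(245), np.int64(167)), (280, np.int64(245), np.int64(167)), (281, np.int64(244), np.int64(190)), (282, np.int64(243), np.int64(224)), (283, np.int64(244), np.int64(242)), (284, np.int64(246), np.int64(247)), (285, np.int64(247), np.int64(247)), (286, np.int64(246), np.int64(247)), (287, np.int64(247), np.int64(247)), (288, np.int64(247), np.int64(247)), (289, np.int64(246), np.int64(247)), (290, np.int64(240), np.int64(234)), (291, np.int64(233), np.int64(218)), (292, np.int64(202), np.int64(177)), (293, np.int64(151), np.int64(130)), (294, np.int64(147), np.int64(126)), (295, np.int64(149), np.int64(129)), (296, np.int64(187), np.int64(165)), (297, np.int64(235), np.int64(221)), (298, np.int64(214), np.int64(192)), (299, np.int64(149), np.int64(129))]
245 [(276, np.int64(246), np.int64(178)), (277, np.int64(246), np.int64(178)), (278, np.int64(246), np.int64(179)), (279, np.int64(246), np.int64(179)), (280, np.int64(246), np.int64(178)), (281, np.int64(24
[... 4219 characters left out ...]
91, np.int64(171), np.int64(152)), (192, np.int64(181), np.int64(162)), (193, np.int64(207), np.int64(186)), (194, np.int64(211), np.int64(190)), (195, np.int64(210), np.int64(189)), (196, np.int64(210), np.int64(188)), (197, np.int64(210), np.int64(190)), (198, np.int64(209), np.int64(188)), (199, np.int64(176), np.int64(158)), (200, np.int64(166), np.int64(149)), (201, np.int64(152), np.int64(137)), (202, np.int64(167), np.int64(150)), (203, np.int64(180), np.int64(162)), (204, np.int64(202), np.int64(182)), (205, np.int64(207), np.int64(187)), (206, np.int64(206), np.int64(187)), (207, np.int64(206), np.int64(187)), (208, np.int64(207), np.int64(187)), (209, np.int64(207), np.int64(188))]
```

jog_arm([
  [[0.02,-0.28,0.4,0],[0.02,-0.567,0.9,0],[0.02,-0.567,1.5,0],[0.02,-0.567,1.85,0],[0.02,-0.567,1.85,0],[0.02,-0.567,1.85,0]],
])

```text
t: 13.02
eef_pos: [0.459, -0.3299, 0.1211]
ee_rot: [-3.14, 0.001, -2.743]
force: [0.1, -0.8, -0.1]
width: 0.0358
gripper_force: 0.0
```

```bash
python3 - <<'E'
from h import *
f=shot('wrist','w5'); e=arm.get_state(); print(e['eef_pos'],e['ee_rot'])
s2=shot('side','s5'); P=e['eef_pos']
im=cv2.resize(f['img'][120:360,160:480],(640,480),interpolation=2)
cv2.imwrite('pics/w5c.png',im[...,::-1])
r=R.from_euler('xyz',e['ee_rot']).as_matrix()
for dx in (0,.03,.05):
  for dy in (-.0045,.0045): 
    p=P+r@np.array([dx,dy,0]); p[2]=.086; print(dx,dy,(proj(f,p)-[160,120])*2)
E
```

```text
[ 0.45909597 -0.33001539  0.12132692] [-3.13988606e+00  1.59904907e-03 -2.74325047e+00]
0 -0.0045 [314.94911812 302.80847259]
0 0.0045 [345.55887172 302.82395402]
0.03 -0.0045 [314.35048685 204.05211562]
0.03 0.0045 [346.32291233 204.06016522]
0.05 -0.0045 [313.92088443 133.18049265]
0.05 0.0045 [346.87122259 133.18278222]
```

View pics/w5c.png

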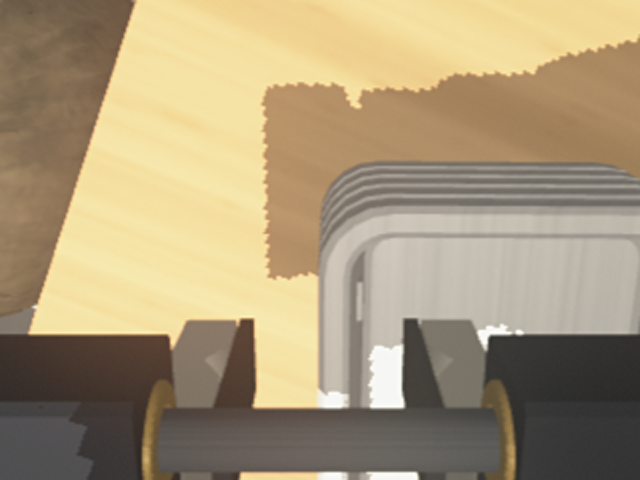

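The close-up shows the rim running from column 319 to 351, about 1.3 mm right of the finger centre. The fingers straddle it just inboard of the rounded corner.

jog_arm([
  [[0,0.022,0.2,0],[0,0.022,0.45,0],[0,0.022,0.65,0],[0,0.022,0.735,0],[0,0.022,0.735,0],[0,0.022,0.735,0]],
])

```text
t: 13.88
eef_pos: [0.4579, -0.3288, 0.076]
ee_rot: [-3.141, 0.0, -2.744]
force: [-0.2, 0.0, 0.2]
width: 0.0359
gripper_force: 0.0
```

jog_arm([
  [[0,0,0,0],[0,0,0,0],[0,0,0,0],[0,0,0,0],[0,0,0,0],[0,0,0,0]],
], grip=4, squeeze=12)

```text
t: 14.62
eef_pos: [0.4577, -0.3287, 0.0759]
ee_rot: [-3.141, 0.0, -2.744]
force: [-0.0, 1.5, 2.7]
width: 0.011
gripper_force: 10.7
```

jog_arm([
  [[0,0,0,0],[0,0,-0.03,0],[0,0,-0.06,0],[0,0,-0.06,0]],
])

```text
t: 15.12
eef_pos: [0.4575, -0.3287, 0.0793]
ee_rot: [3.141, -0.0, -2.744]
force: [0.7, -0.0, -1.5]
width: 0.0112
gripper_force: 10.6
```

jog_arm([
  [[0,0,-0.03,0],[0,0,-0.06,0],[0,0,-0.09,0],[0,0,-0.12,0],[0,0,-0.12,0]],
])

```text
t: 15.75
eef_pos: [0.4579, -0.3287, 0.0869]
ee_rot: [-3.141, 0.0, -2.744]
force: [0.6, 1.9, 0.4]
width: 0.0114
gripper_force: 10.8
```

```bash
python3 - <<'E'
from h import *
s=shot('side','s6'); a=load('side0')
im=np.vstack([cv2.resize(x['img'][260:370,225:365],(380,298),interpolation=2) for x in (a,s)])
t=shot('wrist','w6'); w=cv2.resize(t['img'][120:360,160:480],(400,300),interpolation=2); w=np.vstack([w,np.zeros((296,400,3),np.uint8)])
cv2.imwrite('pics/c6.png',np.hstack([im,w])[...,::-1])
E
```

```text
(no output)
```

View pics/c6.png

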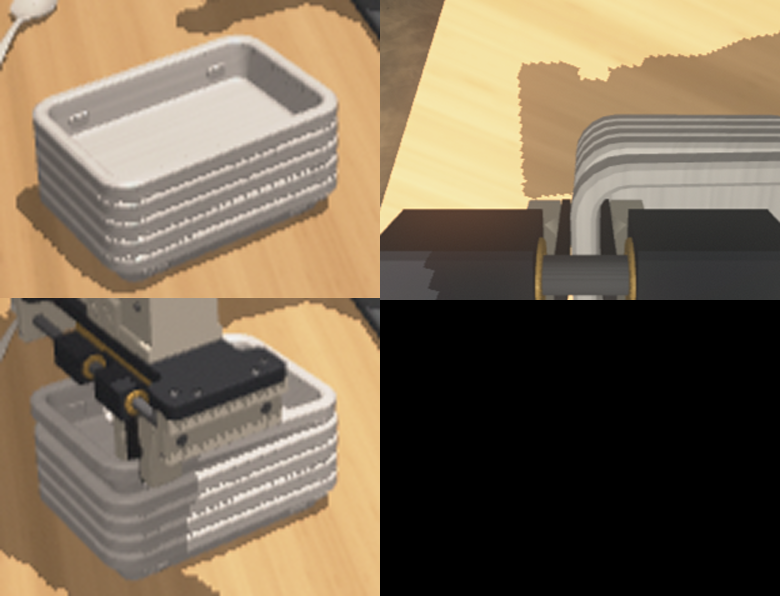

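The near corner is visibly lifting, with a gap under its rim at about (130,490) in the crop. The far corner is still seated and the stack hasn't moved, so I'll continue.

jog_arm([
  [[0,0,-0.03,0],[0,0,-0.05,0],[0,0,-0.07,0],[0,0,-0.09,0],[0,0,-0.1,0],[0,0,-0.1,0]],
])

```text
t: 16.6
eef_pos: [0.4578, -0.3289, 0.0928]
ee_rot: [-3.141, 0.0, -2.744]
force: [1.2, -0.5, -0.5]
width: 0.0112
gripper_force: 11.0
```

jog_arm([
  [[0,0,-0.03,0],[0,0,-0.05,0],[0,0,-0.05,0],[0,0,-0.05,0]],
])

```text
t: 17.1
eef_pos: [0.4577, -0.3288, 0.0956]
ee_rot: [-3.141, 0.0, -2.744]
force: [1.2, -0.2, -1.2]
width: 0.0113
gripper_force: 11.2
```

```bash
python3 - <<'E'
from h import *
s=shot('side','s7'); a=load('side0')
im=np.hstack([cv2.resize(x['img'][265:365,230:360],(390,300),interpolation=2) for x in (a,s)])
cv2.imwrite('pics/c7.png',im[...,::-1])
E
```

```text
(no output)
```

View pics/c7.png

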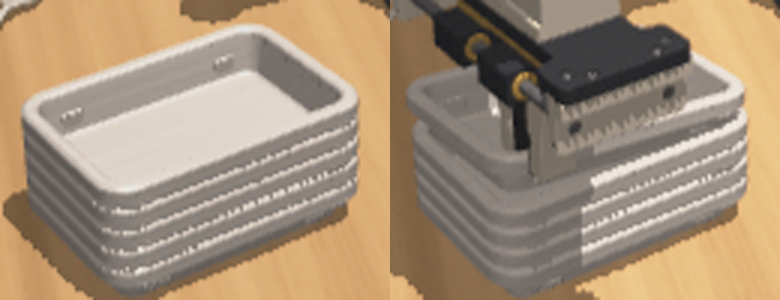

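The near corner is up about 20 mm. I'll measure the other corners numerically before firming the grip.

```bash
python3 - <<'E'
from h import *
from scipy.optimize import least_squares
a=load('side0');s=load('side' if 0 else 's7');m=load('s6');w0=load('w5')
A=[x['img'].astype(float) for x in (a,m,s)]
# local mm->px vertical at corners
c=np.array([.4945,-.2525]);l=np.array([.923,.384]);S=np.array([-.384,.923])
for n,(i,j) in dict(front=(-83,-55),left=(-83,55),far=(83,55),right=(83,-55)).items():
    p=c+(i*l+j*S)/1000; q0=proj(a,[*p,.086]);q1=proj(a,[*p,.096]);print(n,q0.round(1),((q1-q0)/10).round(3))
# saturation-based edge: tray grey (low sat) vs wood; top edge row per column
def top(im,u):
    sat=im[:,u].max(1)-im[:,u].min(1); r=np.arange(480)
    k=[v for v in range(268,330) if sat[v]<45 and sat[v+1]<45 and sat[v+2]<45]; return k[0] if k else None
for u in list(range(238,254,2))+list(range(330,352,2)): print(u,[top(im,u) for im in A])
E
```

```text
front [268.3 326.8] [-0.033 -0.505]
left [237.7 298.3] [-0.042 -0.477]
far [314.1 271.7] [-0.011 -0.453]
right [348.3 295.9] [ 0.002 -0.478]
238 [299, 268, 268]
240 [298, 268, 290]
242 [296, 268, 290]
244 [295, 268, 268]
246 [295, 268, 268]
248 [294, 268, 268]
250 [293, 268, 268]
252 [293, 268, 268]
330 [282, 282, 282]
332 [283, 284, 283]
334 [285, 285, 284]
336 [286, 286, 285]
338 [288, 288, 287]
340 [289, 289, 288]
342 [290, 290, 289]
344 [292, 292, 290]
346 [293, 293, 292]
348 [295, 295, 302]
350 [None, None, None]
```

jog_arm([
  [[0,0,0,0],[0,0,-0.01,0],[0,0,-0.02,0],[0,0,-0.02,0],[0,0,-0.02,0]],
], squeeze=5)

```text
t: 17.77
eef_pos: [0.4576, -0.3287, 0.0967]
ee_rot: [3.141, -0.0, -2.744]
force: [0.2, 0.4, 0.1]
width: 0.0113
gripper_force: 5.3
```

```bash
cat >> h.py <<'E'
def corners(name):
    a=load('side0');s=shot('side',name)
    g0,g1=[cv2.cvtColor(x['img'],cv2.COLOR_RGB2HSV)[...,1] for x in (a,s)]
    def tops(g,us,r0):
        out=[]
        for u in us:
            col=g[:,u].astype(float); v=r0
            while v<330 and not (col[v]<60 and col[v+1]<60): v+=1
            out.append(v)
        return out
    for n,us,r0 in (('left',range(236,246),279),('right',range(326,348,2),262)):
        print(n,tops(g0,us,r0),tops(g1,us,r0))
E
python3 - <<'E'
from h import *
corners('s8'); print(arm.get_state()['force'])
g=[load(n)['img'] for n in ('side0','s7','s8')]
for u in (237,239,241,266,269): 
    for x in g: print(u,[int(x[v,u].max())-int(x[v,u].min()) for v in range(282,306)],[int(x[v,u,1]) for v in range(306,342)] if u>260 else '')
E
```

```text
left [330, 301, 299, 298, 298, 297, 296, 296, 295, 295] [293, 292, 292, 291, 291, 290, 290, 290, 289, 289]
right [279, 280, 282, 283, 285, 286, 288, 289, 290, 292, 293] [276, 278, 282, 283, 284, 285, 286, 287, 289, 290, 292]
[ 0.29205071 -0.08146205 -0.91937158]
237 [101, 101, 100, 100, 101, 101, 101, 100, 101, 101, 101, 102, 101, 102, 101, 102, 99, 81, 48, 25, 20, 30, 32, 31] 
237 [62, 63, 62, 63, 62, 62, 62, 62, 62, 60, 41, 19, 14, 15, 14, 15, 14, 11, 11, 11, 27, 51, 61, 59] 
237 [61, 62, 63, 62, 62, 62, 62, 61, 61, 59, 24, 15, 15, 14, 14, 14, 11, 11, 11, 11, 34, 56, 61, 60] 
239 [100, 102, 100, 101, 100, 100, 100, 100, 101, 101, 100, 101, 101, 101, 102, 87, 38, 21, 20, 23, 23, 25, 22, 20] 
239 [62, 63, 63, 62, 62, 61, 61, 63, 60, 25, 15, 14, 13, 14, 15, 14, 14, 14, 11, 10, 10, 11, 35, 21] 
239 [62, 61, 61, 62, 62, 62, 63, 63, 45, 23, 16, 15, 15, 13, 15, 15, 15, 15, 11, 12, 11, 20, 47, 25] 
241 [101, 101, 101, 101, 100, 101, 100, 101, 101, 100, 101, 102, 101, 101, 68, 30, 22, 22, 23, 24, 23, 21, 21, 23] 
241 [62, 60, 61, 60, 61, 61, 62, 61, 34, 18, 15, 14, 10, 10, 13, 14, 15, 15, 1
[... 1056 characters left out ...]
11, 210, 210, 211, 209, 210, 210, 213, 214, 213, 212, 212, 210, 210, 213, 213, 213, 214, 214, 214, 219, 220, 164, 125, 124, 122, 119, 195, 219, 162, 124, 123, 121, 120, 124]
269 [3, 2, 3, 2, 3, 2, 2, 2, 3, 3, 3, 1, 1, 2, 2, 4, 2, 2, 7, 16, 19, 19, 20, 24] [122, 114, 105, 104, 104, 104, 104, 104, 103, 117, 131, 147, 146, 127, 118, 117, 115, 113, 113, 112, 110, 109, 111, 126, 132, 132, 130, 131, 137, 143, 129, 118, 116, 114, 116, 134]
269 [3, 2, 2, 2, 3, 3, 1, 1, 1, 2, 1, 1, 1, 1, 2, 2, 2, 3, 16, 20, 18, 19, 22, 25] [119, 113, 105, 103, 104, 104, 103, 104, 109, 124, 142, 152, 129, 118, 116, 116, 114, 112, 112, 110, 110, 107, 121, 131, 132, 133, 130, 131, 137, 142, 130, 117, 115, 115, 116, 133]
```

jog_arm([
  [[0,0,-0.03,0],[0,0,-0.06,0],[0,0,-0.09,0],[0,0,-0.12,0],[0,0,-0.15,0],[0,0,-0.15,0]],
])

```text
t: 18.58
eef_pos: [0.4577, -0.3288, 0.1059]
ee_rot: [-3.141, 0.0, -2.744]
force: [-0.2, -0.1, -1.1]
width: 0.0121
gripper_force: 5.3
```

```bash
python3 - <<'E'
from h import *
corners('s9'); print(arm.get_state()['force'])
g=[load(n)['img'] for n in ('side0','s8','s9')]
for x in g: print([int(x[v,269,1]) for v in range(300,342)])
for n,x in zip('abc',g): print(n,[int(x[v,345].max())-int(x[v,345].min()) for v in range(280,312)],[int(x[v,345,1]) for v in range(280,330)])
E
```

```text
left [330, 301, 299, 298, 298, 297, 296, 296, 295, 295] [290, 289, 289, 288, 288, 287, 287, 287, 287, 287]
right [279, 280, 282, 283, 285, 286, 288, 289, 290, 292, 293] [271, 272, 279, 283, 284, 285, 286, 287, 288, 289, 291]
[ 0.35837628  0.64088857 -0.13776211]
[151, 151, 151, 188, 222, 218, 213, 211, 210, 210, 211, 209, 210, 210, 213, 214, 213, 212, 212, 210, 210, 213, 213, 213, 214, 214, 214, 219, 220, 164, 125, 124, 122, 119, 195, 219, 162, 124, 123, 121, 120, 124]
[90, 103, 104, 104, 118, 127, 119, 113, 105, 103, 104, 104, 103, 104, 109, 124, 142, 152, 129, 118, 116, 116, 114, 112, 112, 110, 110, 107, 121, 131, 132, 133, 130, 131, 137, 142, 130, 117, 115, 115, 116, 133]
[123, 124, 117, 109, 104, 103, 104, 103, 103, 108, 123, 144, 156, 132, 118, 118, 118, 115, 114, 114, 112, 111, 110, 109, 124, 131, 130, 130, 132, 131, 132, 133, 128, 131, 138, 142, 129, 117, 116, 114, 114, 132]
a [100, 99, 97, 98, 98, 98, 98, 98, 98, 99, 97, 98, 54, 24, 19, 19, 20, 19, 19, 19, 19, 22, 16, 14, 16, 16, 15, 23, 19, 15, 16, 15] [177, 178, 179, 180, 182, 182, 183, 182, 181, 181, 181, 179, 201, 215, 21
[... 243 characters left out ...]
5, 16, 21, 18, 18, 16, 18, 15, 17, 18, 17, 14, 15, 22, 17, 17, 16] [195, 195, 197, 199, 201, 201, 202, 201, 200, 200, 211, 222, 226, 226, 227, 229, 227, 178, 144, 147, 148, 151, 140, 145, 148, 219, 231, 228, 189, 149, 144, 144, 148, 197, 197, 158, 143, 145, 143, 140, 213, 204, 158, 144, 145, 136, 194, 194, 156, 143]
c [100, 98, 98, 98, 98, 97, 97, 97, 97, 68, 27, 17, 16, 16, 15, 18, 20, 17, 15, 19, 18, 18, 16, 17, 18, 18, 15, 15, 23, 17, 18, 16] [194, 195, 196, 199, 200, 201, 200, 199, 199, 211, 221, 224, 224, 225, 227, 218, 168, 148, 150, 150, 152, 149, 138, 143, 148, 218, 231, 228, 189, 149, 145, 144, 148, 197, 197, 157, 143, 143, 143, 140, 214, 202, 156, 144, 145, 136, 194, 193, 154, 142]
```

Only the far corner is still seated: front is up about 31 mm, right about 11 mm, left about 17 mm and far about 0. Now I'll firm the grip and lift it clear.

jog_arm([
  [[0,0,0.02,0],[0,0,0.04,0],[0,0,0.05,0],[0,0,0.05,0]],
])

```text
t: 19.12
eef_pos: [0.4576, -0.3287, 0.1026]
ee_rot: [3.141, -0.0, -2.744]
force: [0.6, -0.8, -0.0]
width: 0.0114
gripper_force: 5.1
```

jog_arm([
  [[0,0,0,0],[0,0,0,0],[0,0,-0.05,0],[0,0,-0.1,0],[0,0,-0.15,0],[0,0,-0.2,0],[0,0,-0.2,0]],
], squeeze=60)

```text
t: 20.0
eef_pos: [0.4577, -0.3287, 0.115]
ee_rot: [-3.141, 0.0, -2.744]
force: [0.4, 0.5, -1.6]
width: 0.0095
gripper_force: 58.6
```

```bash
python3 - <<'E'
from h import *
corners('s10'); print(arm.get_state()['force'])
g=[load(n)['img'] for n in ('side0','s9','s10')]
for x in g: print([int(x[v,269,1]) for v in range(295,342)])
for n,x in zip('abc',g): print(n,[int(x[v,345,1]) for v in range(280,330)])
E
```

```text
left [330, 301, 299, 298, 298, 297, 296, 296, 295, 295] [284, 284, 283, 283, 283, 282, 282, 282, 282, 281]
right [279, 280, 282, 283, 285, 286, 288, 289, 290, 292, 293] [266, 267, 274, 278, 279, 279, 281, 282, 283, 284, 286]
[-1.09418616 -0.2868814  -1.32551861]
[151, 153, 154, 151, 150, 151, 151, 151, 188, 222, 218, 213, 211, 210, 210, 211, 209, 210, 210, 213, 214, 213, 212, 212, 210, 210, 213, 213, 213, 214, 214, 214, 219, 220, 164, 125, 124, 122, 119, 195, 219, 162, 124, 123, 121, 120, 124]
[93, 105, 107, 104, 111, 123, 124, 117, 109, 104, 103, 104, 103, 103, 108, 123, 144, 156, 132, 118, 118, 118, 115, 114, 114, 112, 111, 110, 109, 124, 131, 130, 130, 132, 131, 132, 133, 128, 131, 138, 142, 129, 117, 116, 114, 114, 132]
[121, 126, 115, 110, 106, 105, 104, 103, 103, 104, 117, 137, 153, 136, 122, 118, 116, 114, 112, 114, 111, 111, 109, 108, 119, 128, 131, 131, 131, 129, 131, 129, 130, 131, 131, 131, 132, 130, 130, 137, 141, 129, 117, 115, 113, 115, 132]
a [177, 178, 179, 180, 182, 182, 183, 182, 181, 181, 181, 179, 201, 215, 216, 216, 216, 216, 218, 217, 217, 185, 142, 130, 131, 141, 135, 195, 161, 129, 130, 130, 138, 158, 168, 142, 130, 132, 130, 125, 195, 184, 143, 132, 131, 138, 156, 167, 141, 129]
b [194, 195, 196, 199, 200, 201, 200, 199, 199, 211, 221, 224, 224, 225, 227, 218, 168, 148, 150, 150, 152, 149, 138, 143, 148, 218, 231, 228, 189, 149, 145, 144, 148, 197, 197, 157, 143, 143, 143, 140, 214, 202, 156, 144, 145, 136, 194, 193, 154, 142]
c [194, 194, 196, 198, 210, 220, 222, 222, 222, 183, 143, 138, 140, 163, 190, 197, 196, 195, 201, 223, 229, 228, 228, 229, 229, 231, 230, 228, 176, 140, 143, 143, 147, 196, 196, 158, 143, 143, 144, 138, 213, 201, 156, 144, 143, 135, 193, 193, 156, 142]
```

The tray is off and the stack rims haven't moved. Lifting clear.

jog_arm([
  [[0,0,-0.15,0],[0,0,-0.4,0],[0,0,-0.7,0],[0,0,-1.0,0],[0,0,-1.2,0],[0,0,-1.2,0],[0,0,-1.2,0]],
])

```text
t: 20.92
eef_pos: [0.4573, -0.3285, 0.1863]
ee_rot: [3.141, -0.0, -2.744]
force: [0.8, 0.6, -1.4]
width: 0.0097
gripper_force: 58.6
```

```bash
python3 - <<'E'
from h import *
s=shot('side','s11');t=shot('top','t11');w=shot('wrist','w11'); e=arm.get_state(); print(e['eef_pos'],e['width'],e['gripper_force'])
im=np.hstack([cv2.resize(s['img'][215:365,225:375],(400,400),interpolation=2),cv2.resize(w['img'][60:360,160:460],(400,400),interpolation=2)])
cv2.imwrite('pics/c11.png',im[...,::-1])
E
```

```text
[ 0.45727609 -0.32853735  0.18599505] 0.0094287122042288 58.61256760497781
```

View pics/c11.png

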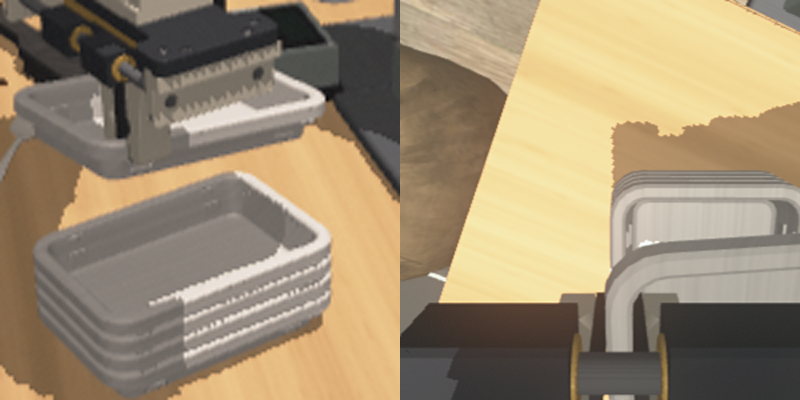

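The side crop shows the tray held well above the intact stack, with its far corner still drooping. The wrist crop shows the end rim sloping, so I'll fit the tilt numerically; no more views are left.

```bash
python3 - <<'E'
from h import *
w=load('w11')['img'];s=load('s11')['img']
for u in (350,380,410,440): print(u,[(v,int(w[v,u,1])) for v in range(228,282)][::1] if u in(350,) else [int(w[v,u,1]) for v in range(228,282)])
print('side')
for v in range(246,262,2): print(v,[int(s[v,u].max())-int(s[v,u].min()) for u in range(224,246)],[int(s[v,u].max())-int(s[v,u].min()) for u in range(338,352)])
for u in (236,244,252): print(u,'top->',[int(s[v,u].max())-int(s[v,u].min()) for v in range(232,285)],[int(s[v,u,1]) for v in range(232,285)])
for u in (270,275,): print(u,[int(s[v,u].max())-int(s[v,u].min()) for v in range(262,300)],[int(s[v,u,1]) for v in range(262,300)])
for u in (330,340): print(u,[int(s[v,u].max())-int(s[v,u].min()) for v in range(240,285)],[int(s[v,u,1]) for v in range(240,285)])
E
```

```text
350 [(228, 196), (229, 195), (230, 196), (231, 195), (232, 195), (233, 195), (234, 195), (235, 195), (236, 195), (237, 195), (238, 194), (239, 193), (240, 193), (241, 203), (242, 214), (243, 146), (244, 121), (245, 121), (246, 123), (247, 122), (248, 122), (249, 120), (250, 120), (251, 138), (252, 166), (253, 169), (254, 170), (255, 170), (256, 170), (257, 171), (258, 176), (259, 179), (260, 178), (261, 179), (262, 177), (263, 178), (264, 178), (265, 178), (266, 178), (267, 178), (268, 174), (269, 161), (270, 153), (271, 160), (272, 173), (273, 180), (274, 181), (275, 181), (276, 180), (277, 181), (278, 180), (279, 163), (280, 123), (281, 115)]
380 [196, 195, 194, 194, 195, 195, 194, 194, 193, 194, 194, 185, 135, 120, 119, 120, 119, 119, 119, 120, 140, 163, 167, 166, 166, 165, 172, 177, 178, 178, 179, 178, 177, 177, 177, 177, 178, 165, 151, 159, 172, 174, 173, 173, 172, 173, 172, 172, 171, 172, 171, 172, 171, 171]
410 [190, 189, 188, 189, 189, 188, 188, 187, 188, 185, 135, 119, 118, 118, 116, 117, 118, 120, 139, 162, 165, 165, 163, 163, 167, 173, 173, 173, 174, 173, 173, 173, 172, 17
[... 3816 characters left out ...]
02, 103, 103, 101, 101, 103, 103, 102, 103, 102, 102, 104, 103, 102] [83, 83, 163, 213, 216, 182, 147, 139, 139, 141, 141, 141, 140, 140, 192, 222, 226, 189, 154, 152, 152, 149, 119, 104, 107, 122, 110, 105, 137, 176, 185, 186, 185, 185, 185, 186, 185, 184, 184, 184, 184, 183, 183, 182, 183]
340 [5, 3, 4, 4, 2, 4, 8, 23, 18, 24, 19, 13, 23, 16, 16, 21, 17, 17, 18, 16, 14, 37, 99, 101, 102, 101, 101, 101, 101, 101, 99, 99, 100, 99, 98, 98, 97, 97, 98, 98, 100, 99, 100, 99, 99] [82, 80, 81, 82, 82, 82, 108, 200, 219, 202, 154, 117, 206, 226, 225, 178, 148, 151, 152, 151, 127, 104, 167, 188, 186, 187, 186, 188, 189, 190, 192, 191, 192, 195, 197, 197, 198, 196, 195, 195, 193, 194, 193, 194, 194]
```

```bash
cat > fit.py <<'E'
from h import *
from scipy.optimize import least_squares
def rr(a,b,r,z):
    out=[]
    for cx,cy,t0 in ((a-r,b-r,0),(-a+r,b-r,90),(-a+r,-b+r,180),(a-r,-b+r,270)):
        for t in np.radians(np.linspace(t0,t0+90,7)): out.append((cx+r*np.cos(t),cy+r*np.sin(t),z))
    p=np.array(out); p=np.vstack([p,p[:1]]); k=np.concatenate([np.linspace(p[i],p[i+1],12,endpoint=False) for i in range(len(p)-1)]); return k/1000
MO={'ot':rr(89.5,61.5,18,29.5),'ob':rr(90,62,18,19),'it':rr(81,53,10,29.5)}
def pose(q): return R.from_euler('zyx',[q[0],q[1],q[2]]).as_matrix(),np.array(q[3:])
def projv(f,P):
    r,o,F,cx,cy=cam(f); c=(P-o)@r; return np.c_[cx+F*c[:,0]/c[:,2],cy+F*c[:,1]/c[:,2]]
def fit(obs,q0,sig=(.05,.2,.2,.006,.006,.006)):
    def res(q):
        M,t=pose(q); out=[]
        for f,k,pts in obs:
            uv=projv(f,MO[k]@M.T+t)
            for p in pts:
                d=uv-p; i=np.argmin((d**2).sum(1)); tg=uv[(i+1)%len(uv)]-uv[i-1]; n=np.array([-tg[1],tg[0]])/np.linalg.norm(tg); out.append(d[i]@n)
        return np.r_[out,(np.array(q)-q0)/sig]
    r=least_squares(res,q0,diff_step=1e-4,loss='soft_l1'); return r.x,r.fun[:-6]
E
python3 - <<'E'
from fit import *
w=load('w11');s=load('s11');e=[.4573,-.3286,.186]; ps=np.arctan2(.388,.9216)
l=np.array([np.cos(ps),np.sin(ps)]);S=np.array([-l[1],l[0]])
c=np.array(e[:2])+.061*l+.057*S
q0=np.array([ps,0,0,*c,e[2]+.010-.030])
ob=[(w,'ot',[(350,251.3),(380,248),(410,246),(440,244)]),(w,'ob',[(380,239.8),(410,237.7)]),(w,'it',[(380,265.3),(410,263.3),(440,261)]),
(s,'ot',[(236,247.3),(244,245.3),(252,243.6),(330,241.9),(340,246.4),(229.8,252.5)])]
q,r=fit(ob,q0); print(np.degrees(q[:3]),q[3:],q0[3:]); print(r.round(1))
M,t=pose(q); print('tilt',np.degrees(np.arccos(M[2,2])),'mid',M@[0,0,.03]+t, 'corners z',[(M@[i*.083,j*.055,.03]+t)[2].round(4) for i,j in((-1,-1),(-1,1),(1,1),(1,-1))])
E
```

```text
[26.13731483  3.92215758 -4.23029732] [ 0.48730149 -0.25177113  0.14995619] [ 0.49140347 -0.25239663  0.166     ]
[ 0.3 -0.8 -0.8 -0.7  1.   0.9  0.1  0.2 -0.1 -0.  -0.1  0.   0.5  0.1
  0.5]
tilt 5.7663475273112565 mid [ 0.48935352 -0.24956335  0.17980439] corners z [np.float64(0.1896), np.float64(0.1856), np.float64(0.17), np.float64(0.174)]
```

```bash
python3 - <<'E'
from fit import *
w=load('w11');s=load('s11');tp=load('t11');e=[.4573,-.3286,.186]; ps=np.arctan2(.388,.9216)
l=np.array([np.cos(ps),np.sin(ps)]);S=np.array([-l[1],l[0]]);c=np.array(e[:2])+.061*l+.057*S
q0=np.array([ps,0,0,*c,e[2]+.010-.030])
ob=[(w,'ot',[(350,251.3),(380,248),(410,246),(440,244)]),(w,'ob',[(380,239.8),(410,237.7)]),(w,'it',[(380,265.3),(410,263.3),(440,261)]),
(s,'ot',[(236,247.3),(244,245.3),(252,243.6),(330,241.9),(340,246.4),(229.8,252.5)])]
for sy in (.005,.02):
  q,r=fit(ob,q0,(sy,.2,.2,.006,.006,.006)); M,t=pose(q); print(np.degrees(q[:3]),q[3:],'tilt',np.degrees(np.arccos(M[2,2])),r.round(1))
# baseline check of the fit on the level tray (w5 + side0): observed points from side0 outline
M,t=pose(q); uv=projv(tp,MO['ot']@M.T+t); print(uv[::42].round(0))
im=tp['img'].astype(int); x0,x1=int(uv[:,0].min())-8,int(uv[:,0].max())+8
for v in range(int(uv[:,1].min())-8,int(uv[:,1].max())+8,6): print(v,''.join('#' if im[v,u].max()<80 else 'w' if im[v,u].max()-im[v,u].min()>55 else '.' for u in range(x0,x1)),x0)
E
```

```text
[22.957771    3.21484295 -7.49045956] [ 0.48745607 -0.25400298  0.15150126] tilt 8.147591041574039 [-0.2  0.2 -0.7 -1.5  2.4  1.3  0.7 -0.1 -1.1  0.1 -0.4 -0.5  0.5  0.4
 -0.1]
[24.41422605  3.40785378 -6.29418168] [ 0.48692465 -0.25216909  0.15066395] tilt 7.1542592173956905 [ 0.  -0.3 -0.7 -1.1  1.7  1.2  0.4  0.1 -0.5  0.1 -0.2 -0.2  0.4  0.3
  0.3]
[[371. 238.]
 [366. 244.]
 [395. 311.]
 [401. 316.]
 [446. 299.]
 [451. 293.]
 [420. 225.]
 [414. 221.]]
212 wwwwwwwwwwwwwwwwwwwwwwwwwwwwwwwwwwwwwwwwwwwwwwwwwwwwwwwwwwwwwwwwwwwwwwwwwwwwwwwwwwwwwwwwwwwwwwwwwwwww 357
218 ..........##########.wwwwwwwwwwwwwwwwwwwwwwwwwwwwwwwwwwwwwwwwwwwwwwwwwwwwwwwwwwwwwwwwwwwwwwwwwwwwwwww 357
224 ...............................############w....................wwwwwwwwwwwwwwwwwwwwwwwwwwwwwwwwwwwww 357
230 .......................................................########.....##...wwwwwwwwwwwwwwwwwwwwwwwwwwww 357
236 ........................................................................w......##wwwwwwwwwwwwwwwwwwww 357
242 ........................................................................wwwwwww.##....
[... 749 characters left out ...]
wwwww.##............................ 357
290 .....................................................#...#..wwwwwww..##.............................. 357
296 ...................................................#####.....#....###................................ 357
302 .................................................####.........#####################.###.............. 357
308 ...............................................####...#..############################################ 357
314 .............................................##.......wwwwwww#################wwwwwwwwwwwww########## 357
320 ............................................#wwwwwwwwwwwwwwwwww#############.wwwwwwwwwwwwwwwwwwwwwwww 357
```

The fitted tilt is 6 to 8°, too close to the 8° limit. I'll set the tray crosswise on the stack's rims, where it can't nest, so it sits level, then regrip it.

jog_arm([
  [[0,0.2,0,1.5],[0,0.5,0,3.5],[-0.02,0.8,0,5.5],[-0.03,1.1,0,7.5],[-0.04,1.4,0,9.5],[-0.05,1.6,0,11.5],[-0.06,1.8,0,13.5],[-0.07,1.925,0,15.5]],
])

```text
t: 22.08
eef_pos: [0.4163, -0.2201, 0.1863]
ee_rot: [-3.141, -0.001, 2.181]
force: [0.7, -1.1, -0.9]
width: 0.0094
gripper_force: 58.6
```

jog_arm([
  [[0,0,0,1.5],[0,0,0,2.5],[0,0,0,2.5],[0,0,0,2.5]],
])

```text
t: 22.58
eef_pos: [0.4166, -0.2206, 0.1865]
ee_rot: [-3.141, -0.0, 1.97]
force: [-0.5, 0.3, -0.9]
width: 0.0097
gripper_force: 58.6
```

```bash
python3 - <<'E'
from h import *
e=arm.get_state(); print(e['eef_pos'],e['ee_rot'],e['q'],e['width'])
ps=e['ee_rot'][2]; lx=np.array([np.cos(ps),np.sin(ps)]); ly=np.array([np.sin(ps),-np.cos(ps)])
print('tray centre',e['eef_pos'][:2]-.061*lx+.057*ly)
E
```

```text
[ 0.41664118 -0.22056771  0.18649839] [-3.14112249e+00 -2.69218400e-04  1.97034540e+00] [-6.79046807e-02  5.19767982e-02 -4.79717798e-01 -3.30225815e-05
 -1.03964277e+00 -2.67412210e+00] 0.009712178662442708
tray centre [ 0.49288084 -0.25458997]
```

jog_arm([
  [[0,0,0.2,0],[0,0,0.5,0],[0,0,0.8,0],[0,0,1.0,0],[0,0,1.1,0],[0,0,1.1,0]],
])

```text
t: 23.32
eef_pos: [0.4167, -0.2206, 0.1204]
ee_rot: [-3.141, -0.0, 1.969]
force: [0.2, -0.7, -1.2]
width: 0.0094
gripper_force: 58.6
```

jog_arm([
  [[0,0,0.03,0],[0,0,0.06,0],[0,0,0.09,0],[0,0,0.1,0],[0,0,0.1,0]],
], squeeze=25)

```text
t: 23.95
eef_pos: [0.4168, -0.2206, 0.1148]
ee_rot: [3.142, 0.0, 1.968]
force: [-0.5, 0.2, -0.5]
width: 0.0103
gripper_force: 25.9
```

jog_arm([
  [[0,0,0.03,0],[0,0,0.06,0],[0,0,0.09,0],[0,0,0.12,0],[0,0,0.12,0]],
], squeeze=10)

```text
t: 24.58
eef_pos: [0.4168, -0.2206, 0.1074]
ee_rot: [-3.141, -0.0, 1.968]
force: [-0.4, 1.0, 0.3]
width: 0.011
gripper_force: 10.9
```

jog_arm([
  [[0,0,0.03,0],[0,0,0.06,0],[0,0,0.09,0],[0,0,0.1,0],[0,0,0.1,0]],
], squeeze=6)

```text
t: 25.2
eef_pos: [0.4168, -0.2206, 0.1015]
ee_rot: [-3.141, -0.0, 1.968]
force: [-0.4, 0.6, 0.7]
width: 0.0112
gripper_force: 6.7
```

```bash
python3 - <<'E'
from h import *
e=arm.get_state(); print(e['force'],e['eef_pos'])
s=shot('side','s12')['img']
sat=s.max(2).astype(int)-s.min(2)
for u in range(232,360,8):
    k=[v for v in range(235,370) if sat[v,u]<45]; print(u,k[0],k[-1],[int(s[v,u,1]) for v in range(k[0],k[0]+70,1)][:60])
E
```

```text
[-0.35585194  0.56692939  0.69063219] [ 0.41675497 -0.22059927  0.10149268]
232 235 271 [111, 131, 128, 126, 115, 135, 146, 146, 101, 49, 41, 39, 38, 41, 75, 82, 83, 83, 67, 56, 42, 87, 133, 106, 77, 78, 71, 62, 70, 79, 94, 99, 99, 98, 98, 98, 101, 127, 165, 174, 174, 176, 177, 176, 175, 173, 172, 172, 170, 168, 169, 167, 168, 167, 169, 168, 168, 168, 168, 167]
240 235 334 [230, 214, 161, 147, 146, 146, 111, 61, 41, 40, 41, 58, 77, 82, 82, 83, 67, 61, 61, 62, 63, 50, 41, 40, 39, 40, 39, 39, 42, 39, 66, 103, 109, 111, 110, 111, 111, 111, 110, 112, 111, 111, 110, 111, 112, 112, 111, 111, 112, 110, 113, 110, 108, 107, 107, 118, 165, 182, 183, 185]
248 235 343 [114, 115, 114, 136, 91, 40, 38, 39, 39, 73, 81, 81, 52, 30, 57, 68, 64, 64, 56, 44, 40, 40, 40, 40, 38, 40, 39, 39, 30, 28, 25, 24, 29, 28, 26, 27, 28, 26, 29, 28, 26, 45, 49, 47, 54, 66, 185, 162, 134, 132, 185, 169, 121, 89, 82, 108, 167, 184, 183, 184]
256 235 351 [144, 93, 45, 40, 41, 41, 55, 77, 84, 68, 47, 39, 33, 63, 74, 103, 127, 105, 77, 58, 49, 97, 111, 110, 111, 110, 110, 111, 110, 111, 112, 111, 111, 111, 112, 112, 112
[... 3014 characters left out ...]
97, 195, 194, 193, 195, 194, 194, 194, 192, 191, 189, 188, 189, 190, 190, 188, 187, 187, 187, 204, 225, 229, 225, 219]
344 235 333 [84, 82, 82, 82, 82, 80, 80, 80, 82, 82, 83, 82, 64, 40, 24, 21, 19, 24, 58, 96, 105, 104, 105, 107, 107, 109, 108, 107, 165, 187, 188, 189, 190, 190, 190, 190, 187, 186, 185, 188, 188, 190, 191, 192, 192, 193, 195, 198, 198, 197, 198, 197, 196, 196, 194, 193, 194, 195, 196, 193]
352 235 257 [55, 57, 58, 58, 57, 58, 60, 58, 56, 56, 48, 35, 29, 23, 36, 52, 57, 55, 53, 48, 47, 42, 65, 94, 104, 106, 107, 106, 107, 106, 104, 161, 182, 183, 183, 182, 185, 186, 188, 190, 190, 188, 188, 187, 189, 190, 189, 190, 188, 189, 190, 189, 189, 187, 187, 188, 189, 191, 193, 194]
```

jog_arm([
  [[0,0,0.02,0],[0,0,0.04,0],[0,0,0.06,0],[0,0,0.06,0]],
])

```text
t: 25.75
eef_pos: [0.4168, -0.2206, 0.0978]
ee_rot: [-3.142, -0.0, 1.968]
force: [-0.1, 1.0, -0.1]
width: 0.0109
gripper_force: 6.7
```

jog_arm([
  [[0,0,0,0],[0,0,0,0],[0,0,0,0],[0,0,0,0],[0,0,0,0],[0,0,0,0]],
], grip=30)

```text
t: 26.5
eef_pos: [0.4168, -0.2206, 0.0979]
ee_rot: [3.142, 0.0, 1.968]
force: [0.2, 0.5, 0.6]
width: 0.0299
gripper_force: 0.0
```

jog_arm([
  [[0,0,-0.3,0],[0,0,-0.6,0],[0,0,-0.8,0],[0,0,-0.8,0]],
])

```text
t: 27.0
eef_pos: [0.4173, -0.2206, 0.1466]
ee_rot: [3.14, 0.001, 1.968]
force: [0.3, -0.0, -1.1]
width: 0.0299
gripper_force: 0.0
```

```bash
python3 - <<'E'
from h import *
w=shot('wrist','w13');s=shot('side','s13');t=shot('top','t13'); e=arm.get_state(); print(e['eef_pos'],e['ee_rot'])
g=w['img'][...,1].astype(int)
for r in range(150,290,4): print(r,' '.join('%3d'%v for v in g[r,256:440:4]))
E
```

```text
[ 0.4163469  -0.22046658  0.14528269] [-3.14086145e+00 -6.07175733e-04  1.96824253e+00]
150 119 120 120 120 121 123 123 121 124 124 122 124 120 119 115 112 113 114 115 118 121 125 124 125 126 125 123 124 126 126 126 126 124 123 126 128 129 127 130 132 128 127 127 124 126 127
154 120 120 119 119 121 122 123 122 124 122 122 123 119 118 114 113 113 113 116 120 124 125 126 126 126 126 123 126 126 127 126 124 123 125 127 128 127 129 131 131 127 126 126 125 128 126
158 120 120 120 120 122 123 122 123 124 122 184 181 148 180 159 113 113 112 116 122 125 125 126 126 126 123 124 126 127 126 126 123 123 125 128 128 127 130 131 130 126 127 124 125 127 125
162 121 122 120 120 123 123 122 124 125 123 202 195 194 188 114 113 112 113 117 124 126 124 126 124 125 122 125 127 127 128 125 122 124 126 128 128 128 131 131 127 126 126 125 126 126 126
166 122 121 120 120 125 122 123 125 123 124 123 119 118 115 114 114 111 116 120 126 125 126 125 122 123 124 125 127 126 128 124 123 127 128 128 127 130 132 130 127 128 124 124 124 125 128
170 121 121 121 123 125 123 124 125 124 125 122 119 117 114 114 114 115 
[... 4867 characters left out ...]
 232 245 245 213 245 245 229 147 149 237 245 245 245 245 245 245 245 245 245 245 245 245 245 245 245 245 245 245 245 245 245 245 245 245
278 199 191 187 185 185 190 212 246 250 172 140 139 234 245 230 213 245 245 229 147 148 236 245 245 245 249 251 246 247 247 247 247 247 246 245 245 245 245 245 245 245 245 245 245 245 245
282 199 112 113 114 114 115 115 164  71  77 138 139 233 245 245 211 245 245 229 146 147 235 245 245 245 103  85 187 125 125 125 125 124 122 246 245 245 245 245 245 245 245 245 245 245 245
286 169 112 113 113 114 114 115  83  71  74 139 139 233 245 245 209 245 245 229 146 146 234 245 245 245  93  86  98 126 126 126 124 126 125 242 251 252 252 252 252 252 251 252 252 251 252
```

```bash
python3 - <<'E'
from fit import *
w=load('w13');g=w['img'][...,1].astype(int)
for u in (350,370,390,410,430): print(u,[int(x) for x in g[200:234,u]])
for r in (244,256,266,276): print(r,[int(x) for x in g[r,310:340]])
s=load('s13')['img']; t=load('t13')['img']
q0=np.array([1.968-np.pi+.04,0,0,.4929,-.2546,.072]); M,tt=pose(q0)
for n in('s13','t13'):
    f=load(n); uv=projv(f,MO['ot']@M.T+tt); print(n,uv[::21].round(0).tolist())
E
```

```text
350 [130, 130, 130, 130, 130, 130, 130, 130, 131, 132, 132, 128, 114, 110, 112, 139, 153, 154, 155, 167, 175, 176, 174, 175, 174, 174, 175, 174, 156, 145, 148, 170, 179, 179]
370 [130, 130, 130, 130, 130, 130, 131, 132, 132, 133, 132, 118, 112, 114, 129, 152, 154, 155, 161, 172, 175, 174, 174, 175, 175, 175, 175, 165, 148, 145, 160, 170, 171, 170]
390 [134, 134, 134, 134, 134, 134, 134, 134, 134, 133, 125, 114, 112, 117, 147, 151, 151, 155, 167, 171, 171, 171, 171, 171, 171, 172, 169, 146, 145, 214, 246, 245, 245, 245]
410 [129, 129, 130, 130, 131, 131, 130, 130, 131, 129, 116, 112, 115, 140, 153, 154, 154, 164, 171, 172, 172, 171, 172, 172, 173, 171, 154, 150, 219, 246, 245, 245, 245, 245]
430 [129, 129, 131, 131, 132, 132, 132, 133, 133, 119, 111, 109, 123, 147, 152, 151, 156, 166, 168, 168, 168, 169, 169, 170, 169, 160, 145, 143, 159, 170, 171, 171, 171, 171]
244 [196, 199, 197, 172, 148, 149, 150, 159, 171, 175, 176, 177, 175, 174, 175, 173, 166, 156, 152, 148, 141, 145, 150, 148, 144, 145, 189, 225, 231, 233]
256 [245, 245, 234, 202, 202, 213, 227, 242, 245, 245, 245, 245, 245, 
[... 216 characters left out ...]
41, 208, 211, 229, 231]
276 [245, 245, 246, 225, 186, 201, 213, 230, 243, 245, 245, 245, 245, 245, 245, 245, 241, 232, 229, 212, 166, 148, 147, 147, 147, 144, 149, 205, 230, 230]
s13 [[343.0, 303.0], [345.0, 301.0], [346.0, 299.0], [345.0, 297.0], [297.0, 265.0], [294.0, 264.0], [290.0, 263.0], [286.0, 264.0], [245.0, 278.0], [242.0, 280.0], [241.0, 282.0], [241.0, 284.0], [286.0, 320.0], [289.0, 322.0], [294.0, 322.0], [299.0, 322.0]]
t13 [[432.0, 231.0], [429.0, 229.0], [426.0, 227.0], [422.0, 227.0], [364.0, 254.0], [362.0, 257.0], [360.0, 260.0], [360.0, 263.0], [377.0, 299.0], [379.0, 302.0], [383.0, 304.0], [386.0, 304.0], [445.0, 277.0], [447.0, 274.0], [449.0, 271.0], [449.0, 268.0]]
```

```bash
python3 - <<'E'
from fit import *
w=load('w13'); s=load('s13')
q0=np.array([1.968-np.pi+.04,0,0,.4929,-.2546,.072])
ob=[(w,'ot',[(350,215.3),(370,214.5),(390,213.7),(410,213),(430,212.5)]),(w,'ob',[(370,211.3),(390,210.7),(410,209.8),(430,209)]),(w,'it',[(350,228.3),(390,226.8),(410,226),(430,225.3),(329.2,256),(329.6,266),(330,276)])]
for sg in ((.1,.0001,.0001,.006,.006,.0005),(.1,.2,.2,.006,.006,.001)):
    q,r=fit(ob,q0,sg); M,t=pose(q); print(np.degrees(q[:3]),q[3:],r.round(1))
e=arm.get_state(); rt=R.from_euler('xyz',e['ee_rot']).as_matrix()
q,r=fit(ob,q0,(.1,.0001,.0001,.006,.006,.0005)); M,t=pose(q)
print('tray in tool (x,y)',rt.T@(t-e['eef_pos'])*1000,'yaw tray-tool(deg)',np.degrees(q[0]-(e['ee_rot'][2]-np.pi)))
print('side proj',projv(s,MO['ot']@M.T+t)[[0,42,84,126,168,210,252,294]].round(1).tolist())
g=s['img'].astype(int)
for u in (246,256,264,280): print(u,[int(x.max()-x.min()) for x in g[262:292,u]],[int(x[1]) for x in g[262:300,u]])
for u in (325,335,342): print(u,[int(x[1]) for x in g[276:320,u]])
E
```

```text
[-6.53928929e+01 -1.79083347e-05 -3.59653038e-05] [ 0.49300988 -0.25194385  0.07192889] [ 0.2 -0.  -0.2 -0.3 -0.1  1.6  1.7  1.4  1.2 -0.7 -1.  -1.2 -1.2 -0.1
  0.   0.1]
[-65.22344774  -2.08473883  -5.73069527] [ 0.49502165 -0.25614418  0.07193269] [ 0.2  0.2  0.2  0.2  0.5 -0.   0.1 -0.  -0.1 -0.3 -0.3 -0.4 -0.3 -0.
  0.   0.1]
tray in tool (x,y) [-58.7417687   58.5571374   73.27535732] yaw tray-tool(deg) 1.8351173224167132
side proj [[342.0, 302.9], [345.9, 298.5], [297.4, 264.4], [290.3, 262.8], [245.5, 277.5], [240.7, 281.4], [285.2, 319.3], [293.6, 321.6]]
246 [103, 103, 104, 103, 104, 103, 103, 102, 103, 103, 102, 101, 101, 101, 101, 101, 79, 32, 15, 23, 20, 15, 15, 21, 15, 20, 24, 18, 11, 10] [178, 177, 178, 179, 179, 178, 179, 181, 181, 182, 182, 182, 183, 182, 183, 183, 166, 139, 131, 209, 165, 124, 135, 214, 227, 212, 196, 150, 107, 97, 98, 121, 168, 183, 179, 134, 163, 179]
256 [2, 2, 47, 98, 101, 100, 100, 102, 101, 101, 101, 101, 100, 50, 14, 15, 14, 12, 13, 13, 13, 12, 14, 12, 13, 12, 12, 11, 13, 17] [28, 25, 91, 165, 184, 185, 185, 184, 186, 187, 186, 185, 183, 149, 1
[... 734 characters left out ...]
 224, 224, 223, 222, 223]
325 [183, 183, 183, 185, 185, 184, 183, 192, 219, 226, 220, 200, 151, 116, 120, 122, 120, 121, 122, 124, 123, 120, 120, 120, 122, 121, 157, 207, 220, 225, 225, 226, 223, 224, 225, 225, 175, 139, 138, 139, 126, 107, 101, 101]
335 [193, 190, 187, 187, 187, 188, 188, 188, 187, 187, 187, 186, 186, 184, 212, 225, 225, 217, 187, 143, 125, 125, 123, 122, 124, 141, 214, 174, 211, 227, 226, 224, 174, 140, 140, 140, 128, 107, 102, 104, 116, 129, 131, 114]
342 [193, 195, 196, 195, 193, 194, 195, 194, 194, 194, 192, 192, 194, 194, 193, 191, 191, 189, 197, 221, 227, 228, 225, 222, 226, 229, 228, 223, 221, 172, 141, 140, 140, 138, 140, 142, 144, 152, 136, 208, 175, 140, 143, 141]
```

The side edges match a level tray within 1 px, so it's lying flat on the stack. I'll regrip deeper, square to the rim.

jog_arm([
  [[0.05,0.018,0.2,-0.37],[0.05,0.018,0.5,-0.37],[0.05,0.018,0.75,-0.37],[0.05,0.018,0.9,-0.37],[0.05,0.018,0.9,-0.37],[0.05,0.018,0.9,-0.37]],
])

```text
t: 27.9
eef_pos: [0.4169, -0.2174, 0.0921]
ee_rot: [3.141, 0.0, 2.001]
force: [0.9, 0.6, 0.5]
width: 0.0299
gripper_force: 0.0
```

jog_arm([
  [[0,0,0,0],[0,0,0,0],[0,0,0,0],[0,0,0,0],[0,0,0,0],[0,0,0,0],[0,0,0,0]],
], grip=4, squeeze=60)

```text
t: 28.78
eef_pos: [0.4167, -0.2174, 0.0922]
ee_rot: [3.141, 0.0, 2.001]
force: [-0.6, 1.0, 6.1]
width: 0.01
gripper_force: 58.8
```

jog_arm([
  [[0,0,-0.1,0],[0,0,-0.3,0],[0,0,-0.6,0],[0,0,-0.9,0],[0,0,-1.07,0],[0,0,-1.07,0]],
])

```text
t: 29.52
eef_pos: [0.417, -0.2174, 0.1569]
ee_rot: [3.14, 0.001, 2.001]
force: [1.2, 0.3, -1.5]
width: 0.0101
gripper_force: 58.0
```

```bash
python3 - <<'E'
from fit import *
t=load('top0')['img'].astype(int);s=load('side0')['img'].astype(int)
print('top');
for v in range(200,236): print(v,' '.join('%3d'%x for x in t[v,296:332,1]))
print('side')
for v in range(165,200): print(v,' '.join('%3d'%x for x in s[v,308:345,1]))
f=load('top0');g=load('side0')
for p in ((.5887,-.0507,.204),(.5887,-.0507,.239)): print(proj(f,p),proj(g,p))
E
```

```text
top
200 167 173 172 172 173 131  88  98 114 126 138 148 159 159 160 158 161 166 164 163 159 150 148 137 121 105 157 169 169 170 168 172 167 170 167 171
201 172 173 170 169 169 127  85  92 109 127 135 145 154 161 157 161 159 165 165 163 161 154 149 138 124 102 155 169 168 171 173 172 168 174 172 172
202 168 170 170 167 171 139  93  91 108 123 135 146 156 160 159 164 160 167 169 162 158 159 151 138 124 106 153 169 172 170 172 173 171 168 173 174
203 171 169 170 168 171 144  90  90 106 126 136 147 153 158 158 162 159 166 167 164 162 159 148 140 127 107 142 166 174 169 168 171 170 172 169 171
204 172 169 167 169 168 159  98  89 104 121 134 142 152 159 159 162 158 166 164 160 160 158 151 141 127 108 131 161 171 168 170 168 169 169 170 170
205 168 168 168 167 168 168 101  90 104 120 133 143 154 158 159 159 158 164 170 161 159 159 149 147 131 114 127 161 166 168 168 167 167 170 169 168
206 167 170 169 171 169 168 109  88 105 119 131 147 151 160 161 165 159 163 166 163 158 159 149 141 132 115 122 161 168 168 169 170 169 170 171 170
207 171 172 170 174 172 171 114  88 103 115 131 142 150 155 
[... 8968 characters left out ...]
  44  46  47  46  44  40  42  75 110 123 149 166 168 168 168 168 166 166 168 168 167 164 162 162 163 166 166 164 163 165 164 164 145
197  47  49  46  46  62 140  44  45  40  64 147 102 111 156 164 166 170 171 170 169 167 167 167 168 166 166 164 163 163 164 165 163 162 163 164 165 160
198  46  49  43  41  49 108 141  70  73  92 120  92 157 166 162 166 166 170 170 168 169 167 166 166 166 166 164 163 162 162 164 163 163 162 163 166 161
199  46  41  41  41  62 144 130 100  95  96 157 156 173 168 163 164 166 167 170 170 168 168 167 166 167 165 166 163 163 162 161 164 164 164 164 164 161
[312.99494948 219.97664613] [320.0238157  191.10871243]
[312.2316569  218.47660107] [319.73931395 174.90182325]
```

```bash
python3 - <<'E'
from h import *
t=load('top0');s=load('side0')
for v in (216.5,217.5): print(tri((t,313.7,v),(s,323.5,189)))
print(atz(s,323.5,189,.204),atz(t,313.5,217,.204), todelta([.5,-.1,.157]))
e=arm.get_state(); print(e['eef_pos'],e['ee_rot'],e['q'])
E
```

```text
(array([ 0.59558907, -0.05237307,  0.20855911]), [array([ 0., -0.]), array([-0.,  0.])])
(array([ 0.59451384, -0.05254831,  0.20861549]), [array([ 0.1, -0.5]), array([-0.5,  0.1])])
[ 0.59805563 -0.0409577   0.204     ] [ 0.59491222 -0.05175328  0.204     ] [1.202 2.072 0.   ]
[ 0.4170277  -0.21739918  0.15687191] [3.14009415e+00 7.38406785e-04 2.00066254e+00] [-6.05167613e-02  7.89149776e-02 -5.25893064e-01 -6.61486545e-05
 -9.64318618e-01 -2.65117146e+00]
```

jog_arm([
  [[0,0,0,-1],[0,0,0,-2.5],[0,0,0,-4.3],[0,0,0,-6.1],[0,0,0,-7.9],[0,0,0,-9.7],[0,0,0,-11.5],[0,0,0,-13.07]],
])

```text
t: 30.52
eef_pos: [0.4161, -0.2173, 0.1553]
ee_rot: [3.141, -0.001, -3.137]
force: [0.6, 0.1, -0.7]
width: 0.0099
gripper_force: 58.1
```

```bash
python3 - <<'E'
from h import *
e=arm.get_state(); print(e['eef_pos'],e['ee_rot'],todelta([.516,-.1095,.157]),e['width'],e['gripper_force'])
E
```

```text
[ 0.41608808 -0.21728922  0.15527537] [ 3.14127339e+00 -1.46912689e-03 -3.13729906e+00] [-1.673  1.789 -0.031] 0.009881278116598577 58.05286615679506
```

jog_arm([
  [[-0.2,0.3,0,0],[-0.5,0.7,0,0],[-0.9,1.2,0,0],[-1.3,1.6,0,0],[-1.55,1.75,-0.02,0],[-1.67,1.79,-0.03,0],[-1.67,1.79,-0.03,0],[-1.67,1.79,-0.03,0]],
])

```text
t: 31.52
eef_pos: [0.5161, -0.1107, 0.1578]
ee_rot: [3.142, -0.001, 3.14]
force: [-0.2, 0.1, -0.7]
width: 0.0099
gripper_force: 58.1
```

```bash
python3 - <<'E'
from fit import *
e=arm.get_state(); print(e['eef_pos'],e['ee_rot'],e['force'])
w=shot('wrist','w20');s=shot('side','s20');t=shot('top','t20')
q0=np.array([e['ee_rot'][2]+np.pi,0,0,e['eef_pos'][0]+.062,e['eef_pos'][1]+.0575,e['eef_pos'][2]+.010-.030])
M,tt=pose(q0)
for n,f in (('w',w),('s',s),('t',t)): print(n,projv(f,MO['ot']@M.T+tt)[::42].round(0).tolist(), 'inner',projv(f,MO['it']@M.T+tt)[::42].round(0).tolist())
g=s['img'].astype(int); uv=projv(s,MO['ot']@M.T+tt)
u0,u1=int(uv[:,0].min()),int(uv[:,0].max()); v0,v1=int(uv[:,1].min()),int(uv[:,1].max())
print(u0,u1,v0,v1)
for v in range(v0-8,v1+22,1): print(v,''.join(' .:-=+*#%@'[min(9,int(x)//26)] for x in g[v,u0-8:u1+10,1]))
E
```

```text
[ 0.51606689 -0.11067719  0.15776243] [ 3.14155497e+00 -6.05758416e-04  3.14030258e+00] [-0.17623324  0.14487426 -0.70422334]
w [[496.0, 537.0], [522.0, 528.0], [586.0, 289.0], [577.0, 260.0], [358.0, 252.0], [326.0, 267.0], [319.0, 515.0], [331.0, 532.0]] inner [[497.0, 527.0], [512.0, 522.0], [567.0, 290.0], [562.0, 274.0], [358.0, 270.0], [341.0, 278.0], [334.0, 514.0], [340.0, 524.0]]
s [[352.0, 197.0], [347.0, 195.0], [277.0, 201.0], [271.0, 203.0], [275.0, 221.0], [280.0, 224.0], [357.0, 217.0], [363.0, 215.0]] inner [[349.0, 197.0], [346.0, 196.0], [278.0, 202.0], [274.0, 203.0], [280.0, 221.0], [282.0, 222.0], [356.0, 215.0], [359.0, 214.0]]
t [[295.0, 185.0], [288.0, 189.0], [286.0, 259.0], [290.0, 266.0], [335.0, 268.0], [342.0, 265.0], [343.0, 193.0], [340.0, 187.0]] inner [[295.0, 189.0], [292.0, 191.0], [290.0, 259.0], [292.0, 263.0], [335.0, 264.0], [339.0, 262.0], [339.0, 194.0], [338.0, 190.0]]
269 363 194 224
186 .....:-.....:-::...-------:::::::::::::::::::::::-..:=----::::::::------+***********-----------+****************
187 ......:....:----:...:::::::::::::::::::
[... 6159 characters left out ...]
40 :::::-=******####**********==-:  .:::::::-==---------------------:------------::-::-::::::::::::::::::::::::::::
241 :::::::-+***#*####**********==-  ..::::::-----------------------------------:-::---:::::::::::::::::::::::::::::
242 ::::::::=****#####**********==-.  ..:::::------------------------------------::---::::-::-::::::::::::::::::::::
243 ::::....=****#####***********=--  ..::::::-------------------:---------:--:--::----::----:::::::::::::::::::::::
244 :.......=****#*##************==-:  ..:::::---------------------------:::-----------::---::::::::::::::::::::::::
245 ........=******###************==-   .:::::-----------------------------:---------------::::.::::::::::::::::::::
```

The tray outline matches a level tray within about 2°. It sits about 17 mm in front of the spout line, with the rim about 36 mm below the mouth. Handing in.

```bash
python3 -c "
from station import arm
print(arm.job_done())"
```

```text
the job is handed in; nothing more can be done
None
```

I handed the job in at about 31.7 s, and no verdict was returned. The button was pressed, the stylus re-parked and the top tray peeled off corner-first; I set the tray crosswise on the stack to level it and regripped. It is now held about level under the spout, with its rim about 36 mm below the mouth by my camera estimates.

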